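Fetch the tally counter from behind the crowded bay

ROBOT

A 6-joint arm with a two-finger parallel gripper is mounted at the origin on the work surface. World frame = base frame: x ahead of the robot, y to its left, z up, the work surface at z = 0. Lengths are in m, angles in rad, forces in N, time in s.
With the tool pointing down it reaches from about 0.375 to 0.975 m from the base axis. Payload 3.8 kg.
Tool frame: the origin (TCP) lies midway between the tips of the shut fingers; the grasp point (between the pads) lies 19 mm behind it; z points along the fingers, y is the line along which they close (so a half turn about z gives the same grasp; the last joint's range is limited). The gripper opens to 85 mm and grips with 20 to 120 N. Pads are 22 mm wide; open, the fingers measure 114 mm over their backs; the gripper's body (76 mm by 85 mm) begins 54 mm behind the grasp point. The pads swing forward as they close: fully open they stand 13 mm farther back than shut.
Start: joints at [-1.292, 0.264, 1.604, -0, 1.274, -0.037], TCP at [0.21, -0.642, 0.231] pointing down, gripper open.
Joint ranges: [-2.63, 2.63], [-0.94, 2.18], [0.31, 2.57], [-1.31, 4.45], [0, 2.66], [-2.55, 2.55]. Speed limits (rad/s): [2.57, 2.57, 3.14, 3.14, 3.14, 3.14].

INTERFACE

Orientations are given as a rotation vector (axis times angle).
In Python, from workcell import bot, cams gives the robot as it stands.
- The arm moves only by the tool play_rows, never from a script. Its argument "rows" is a list of rows, each a list of 2 entries, a list of its own where there are three numbers: the shift along the tool's x, y, z scaled (see below), then the turn, a rotation vector about the tool's x, y, z scaled (see below). A call has 1 to 20 rows; each row is the pose to reach, as a shift and turn from the pose commanded when the call began, along the tool's axes at that moment; what a row does not reach only later rows make up. The controller multiplies each number of a shift by 250 mm and each number of a turn by 45 degrees. A row lasts 1/12 s, in which the tool goes at most 41.7 mm and 7.16 degrees, less where a joint would pass 70% of its speed; a pose out of reach is approached as far as the arm can. A call with a number of a shift or a turn outside -1 to 1 is refused whole. A call with a gripper value outside its range is refused whole. "claw" is the opening, from -1 (shut) to 1 (fully open), set as the call begins (left out, the last holds). The fingers move at their own pace and stop on an object; "newtons" is the grip in N (left out, the last holds). Time passes only in rows, so rows that repeat a pose let the fingers close. It gives the time, the measured TCP pose, the force, the opening and the grip force at its end, in the units of the state.
- bot.read_state(): the state, without advancing time (a new reading comes with each control period).
- cams.read_camera(name): name is "scene" or "top" or "wrist"; returns a dict with "image" (420x560x3 uint8, red, green, blue), "K" (3x3 intrinsics, pixels), "T" (4x4, takes a point from camera to world coordinates); the wrist camera has in their place "mount" (4x4, takes a point from camera to tool coordinates, whose origin is the TCP and whose axes are the flange's). Camera axes: x right, y down, z forward; pixel columns grow to the right and rows downward; lengths in m; the calibration is good to about 2 mm. A picture is of the moment at which its call begins: read the wrist's pose just before it. There is no depth.
- bot.finish_job(): hands the job in; it is judged then, once.
The state is a dict: "time": time; "q": joint angles; "joint_vel": joint speeds; "joint_torque": joint torques, N m; "tool_pos": TCP position; "tcp_rot": TCP orientation; "wrist_force": force on the tool from outside, world axes, zero at the start; "torque": the same for the moment, N m; "width": opening from 0.0 (shut) to 1.0 (fully open); "grip_force": force on a finger pad.
Only numpy, scipy, OpenCV 4.12 (cv2) and the standard library are available. Lean on these libraries where they do the work, as an engineer would, in place of code of your own. Each camera call takes 0.05 s, during which the arm holds its last target. There are 200 camera calls.

TASK

The grey tally counter is boxed in at the back of the dark wooden bay: leaving it where it is, first set the pink tub, the green marking can and the torch aside, standing upright on the black rubber mat. Then take the counter out and set it upright on the middle of the round yellow plate while the three still wait on the mat. Last, stand each of the three back on the middle of its own disc in the bay (tub on pink, can on green, torch on blue), keep everything upright throughout, and leave it all released and at rest.

Things in the scene. Friction and masses are not known exactly. Their poses are not given: they have to be found in the camera images.
- counter: Grey tally counter: a box 56 mm (its x) by 36 mm (its y) by 32 mm high; a steel button near its -x end brings the height to 40 mm; white number window on top. 90 g (varies). Origin: centre of its underside, z up. Stands on the bay's base, long side roughly along the bay's x, rear end about 8 mm from the back rail; take it across its 36 mm width once its neighbours are gone.
- tub: Round pink plastic tag tub with a darker pink lid, 110 mm high; body 58 mm in diameter, the lid (top 22 mm) 62 mm. About 160 g (varies). Origin at the centre of its underside, z up. Starts on the pink disc.
- can: Round green marking-spray can with a white band and green cap, 125 mm high; body 52 mm in diameter up to 100 mm, cap 48 mm above that. About 220 g (varies). Origin at the centre of its underside, z up. Starts on the green disc.
- torch: Ribbed aluminium torch standing on its head, 130 mm high: head 48 mm in diameter for the lowest 30 mm, above it a barrel 34 mm in diameter with a blue end cap on top. About 200 g (varies). Origin at the centre of its underside, z up. Starts on the blue disc.
- disc_pink: Pink disc, the tub's own place, 76 mm in diameter and 2 mm thick, fixed on the bay's dark wooden base. Origin at the centre of its underside (its top is 2 mm above the origin), z up. The three discs lie 0.095 to 0.12 m apart, in one of six arrangements.
- disc_green: Green disc, the can's own place, 76 mm in diameter and 2 mm thick, fixed on the bay's dark wooden base. Origin at the centre of its underside (its top is 2 mm above the origin), z up. The three discs lie 0.095 to 0.12 m apart, in one of six arrangements.
- disc_blue: Blue disc, the torch's own place, 76 mm in diameter and 2 mm thick, fixed on the bay's dark wooden base. Origin at the centre of its underside (its top is 2 mm above the origin), z up. The three discs lie 0.095 to 0.12 m apart, in one of six arrangements.
- bay: Fixed dark wooden base 8 mm thick, x -120 to +80 mm, y -110 to +110 mm in its own frame, with a wooden back rail 45 mm high (above the bench) along the far edge, rail front face at x = 66 mm; no side walls. Origin on the bench, x towards the rail, z up. Two discs lie at about (10, 58) and (10, -58), one at (-70, 0) mm, the counter at about (30, 0) mm.
- mat: Black rubber mat lying on the bench, fixed: 260 mm long (its x) by 160 mm wide (its y), 3 mm thick. Origin at the centre of its underside, z up. Left or right of the bay.
- plate: Round yellow plate lying on the bench, fixed: 96 mm in diameter, 3 mm thick. Origin at the centre of its underside, z up. On the other side of the bay from the mat.
Things that resemble listed ones, but are neither listed nor needed, are in the scene too. There is more than one size of the torch; the one meant has the size given above.

How it is judged:
On the way, in this order (a step that is already met when the one before it is completed fails the run):
1. The tub, the can and the torch all stand released on the mat (centres at least 20 mm inside its edges), the counter still where it was (within 30 mm) (x of tub in the frame of mat between -0.11 and 0.11 m and y of tub in the frame of mat between -0.06 and 0.06 m and z of tub in the frame of mat between -0.001 and 0.008 m and contact force between each of tub, can, torch and the fingers below 0.05 N and linear speed of each of tub, can, torch below 0.02 m/s and angle between each of tub, can, torch's own z axis and vertical below 0.12 rad and x of can in the frame of mat between -0.11 and 0.11 m and y of can in the frame of mat between -0.06 and 0.06 m and z of can in the frame of mat between -0.001 and 0.008 m and x of torch in the frame of mat between -0.11 and 0.11 m and y of torch in the frame of mat between -0.06 and 0.06 m and z of torch in the frame of mat between -0.001 and 0.008 m and distance of counter from where it was at the start of the episode below 0.03 m), for 0.2 s.
2. The counter stands released on the yellow plate, within 12 mm of its middle, the three others still on the mat (x of tub in the frame of mat between -0.11 and 0.11 m and y of tub in the frame of mat between -0.06 and 0.06 m and z of tub in the frame of mat between -0.001 and 0.008 m and contact force between each of tub, can, torch, counter and the fingers below 0.05 N and linear speed of each of tub, can, torch, counter below 0.02 m/s and angle between each of tub, can, torch, counter's own z axis and vertical below 0.12 rad and x of can in the frame of mat between -0.11 and 0.11 m and y of can in the frame of mat between -0.06 and 0.06 m and z of can in the frame of mat between -0.001 and 0.008 m and x of torch in the frame of mat between -0.11 and 0.11 m and y of torch in the frame of mat between -0.06 and 0.06 m and z of torch in the frame of mat between -0.001 and 0.008 m and horizontal distance between counter and plate below 0.012 m and z of counter in the frame of plate between -0.001 and 0.008 m), for 0.2 s.
At the end, for the whole second after the job is handed in: The counter stands upright on the yellow plate within 12 mm of its middle; the tub on the pink, the can on the green and the torch on the blue disc, each upright and within 12 mm of the disc's middle; all released and at rest (horizontal distance between counter and plate below 0.012 m and z of counter in the frame of plate between -0.001 and 0.008 m and contact force between each of counter, tub, can, torch and the fingers below 0.05 N and linear speed of each of counter, tub, can, torch below 0.02 m/s and angle between each of counter, tub, can, torch's own z axis and vertical below 0.12 rad and horizontal distance between tub and disc_pink below 0.012 m and z of tub in the frame of disc_pink between -0.002 and 0.007 m and horizontal distance between can and disc_green below 0.012 m and z of can in the frame of disc_green between -0.002 and 0.007 m and horizontal distance between torch and disc_blue below 0.012 m and z of torch in the frame of disc_blue between -0.002 and 0.007 m); the robot touches nothing.
It fails at once if The tub is tipped more than 40 degrees (angle between tub's own z axis and vertical above 0.7 rad).
It fails at once if The can is tipped more than 40 degrees (angle between can's own z axis and vertical above 0.7 rad).
It fails at once if The torch is tipped more than 40 degrees (angle between torch's own z axis and vertical above 0.7 rad).
It fails at once if The counter is tipped more than 40 degrees (angle between counter's own z axis and vertical above 0.7 rad).
It also fails if it takes over 136 s, if anything falls off the work surface, if the arm or the gripper's body presses on something with over 40 N, if the wrist force passes 120 N, or if a joint passes its speed limit or range.

## Working session

There is one attempt and no reset: what is moved stays moved. The work goes in short steps, Python scripts to look and compute and a tool call to move; the robot and the scene stay as the last step left them, time stands still between calls to the robot, and variables do not carry over. Pictures are saved under pics/ and viewed, at most 17 in all, crops included, and the job is handed in when it is done.

Besides the shell and the picture viewer there is one more tool, called after "Request:" as name(argument=value, ...) on one line, values as JSON. play_rows: Moves the arm, as the interface text tells. Its arguments: {"type":"object","properties":{"rows":{"type":"array","items":{"type":"array"}},"claw":{"type":"number"},"newtons":{"type":"number"}},"required":["rows"]}

```bash
mkdir -p pics; ls
python3 - <<'E'
from workcell import bot,cams
import cv2,numpy as np
np.set_printoptions(precision=4,suppress=True)
s=bot.read_state();print(s)
for n in("scene","top"):
    c=cams.read_camera(n);cv2.imwrite(f"pics/{n}0.png",c["image"][:,:,::-1]);print(n,c["K"],c["T"])
c=cams.read_camera("wrist");print(c["K"],c["mount"])
E
```

```text
pics
{'time': 0.0, 'q': array([-1.2919,  0.2648,  1.6054, -0.    ,  1.2737, -0.0369]), 'joint_vel': array([-0.0027,  0.0006, -0.0009, -0.    ,  0.0001,  0.002 ]), 'joint_torque': array([ -0.0004, -51.5105, -36.7319,  -0.0002,   0.0129,  -0.    ]), 'tool_pos': array([ 0.2094, -0.6409,  0.23  ]), 'tcp_rot': array([-3.1003, -0.4936,  0.0005]), 'wrist_force': array([ 0.0659,  0.2206, -0.3092]), 'torque': array([-0.0153,  0.0338, -0.0006]), 'grip_force': 0.0, 'width': 0.9966038128252992}
scene [[469.2767   0.     289.7801]
 [  0.     469.2767 211.4677]
 [  0.       0.       1.    ]] [[-0.4602  0.7542 -0.4684  1.1538]
 [ 0.8878  0.3876 -0.2481  0.3181]
 [-0.0055 -0.53   -0.848   1.0506]
 [ 0.      0.      0.      1.    ]]
top [[508.0754   0.     279.9693]
 [  0.     508.0754 213.3968]
 [  0.       0.       1.    ]] [[ 0.0434 -0.9768  0.2095  0.4009]
 [-0.999  -0.0437  0.0033  0.0121]
 [ 0.006  -0.2094 -0.9778  1.0457]
 [ 0.      0.      0.      1.    ]]
[[363.1546   0.     286.9277]
 [  0.     363.1546 206.5553]
 [  0.       0.       1.    ]] [[-0.0004 -0.9634 -0.2681  0.0667]
 [ 1.     -0.0003 -0.0004 -0.0012]
 [ 0.0003 -0.2681  0.9634 -0.1426]
 [ 0.      0.      0.      1.    ]]
```

View pics/scene0.png

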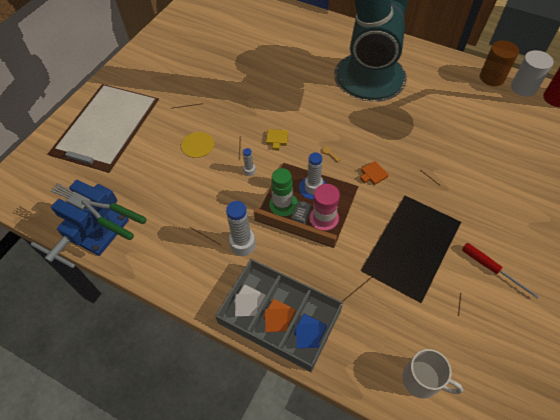

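View pics/top0.png

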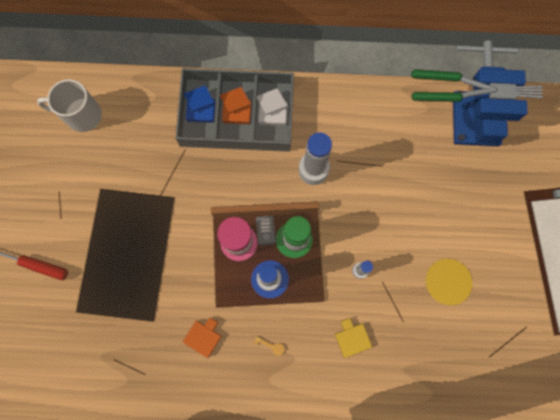

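The scene view shows the bay (tub 326,205; can 283,190; torch 315,170), with decoy torches at (240,225, larger) and (249,160, smaller). In the top view those are the bay torch (268,278), large (317,160) and small (363,269). The mat is at (127,255) and the plate at (449,281). The candidate meant is the torch on the blue disc. I'll enlarge to confirm.

```bash
cat > h.py <<'E'
import numpy as np,cv2
np.set_printoptions(precision=4,suppress=True)
from workcell import bot,cams
from scipy.spatial.transform import Rotation as R
def cam(n):
    s=bot.read_state(); c=cams.read_camera(n)
    if n=="wrist":
        T=np.eye(4);T[:3,:3]=R.from_rotvec(s["tcp_rot"]).as_matrix();T[:3,3]=s["tool_pos"];T=T@c["mount"]
    else:T=c["T"]
    return c["image"],c["K"],T
def ray(K,T,p):
    d=T[:3,:3]@np.linalg.solve(K,[p[0],p[1],1.]);return T[:3,3],d/np.linalg.norm(d)
def onz(K,T,p,z):
    o,d=ray(K,T,p);return o+d*(z-o[2])/d[2]
def tri(r1,r2):
    (a,u),(b,v)=r1,r2;A=np.stack([u,-v],1);t=np.linalg.lstsq(A,b-a,rcond=None)[0]
    p,q=a+u*t[0],b+v*t[1];return (p+q)/2,np.linalg.norm(p-q)
def mask(im,h0,h1,s0=100,v0=60,v1=255):
    h=cv2.cvtColor(im,cv2.COLOR_RGB2HSV)
    return cv2.inRange(h,(h0,s0,v0),(h1,255,v1))
def blobs(m,amin=30):
    n,l,st,c=cv2.connectedComponentsWithStats(m)
    return [(st[i][:5],c[i]) for i in range(1,n) if st[i][4]>=amin],l
E
python3 - <<'E'
from h import *
a=cv2.imread("pics/top0.png")[145:315,200:385];b=cv2.imread("pics/scene0.png")[140:265,220:370]
f=lambda x:cv2.resize(x,(400,int(400*x.shape[0]/x.shape[1])),interpolation=cv2.INTER_CUBIC)
a,b=f(a),f(b);h=max(len(a),len(b))
p=lambda x:np.pad(x,((0,h-len(x)),(0,0),(0,0)))
cv2.imwrite("pics/crop1.png",np.hstack([p(a),p(b)]))
for n in("top","scene"):
    im=cv2.imread(f"pics/{n}0.png")[:,:,::-1].copy()
    for nm,a in dict(pink=(155,178,90),green=(45,80,100),blue=(105,125,130),yellow=(22,30,170)).items():
        bl,_=blobs(mask(im,*a),25);print(n,nm,[(list(map(int,s)),c.round(1)) for s,c in bl])
E
```

```text
top pink [([217, 217, 41, 45, 1274], array([236.4, 238. ]))]
top green [([412, 70, 49, 11, 363], array([436.1,  74.9])), ([412, 93, 50, 9, 366], array([437.4,  96.3])), ([276, 216, 36, 42, 966], array([294.5, 235.9]))]
top blue [([475, 67, 50, 18, 650], array([500. ,  75.7])), ([184, 86, 31, 36, 837], array([199.6, 104.8])), ([454, 94, 72, 51, 2604], array([485.1, 118.5])), ([309, 134, 21, 22, 372], array([319.1, 144.1])), ([252, 261, 36, 36, 642], array([268.8, 277.4])), ([362, 262, 10, 10, 69], array([366.4, 266.3]))]
top yellow [([428, 260, 43, 44, 759], array([450.6, 281.6])), ([337, 326, 34, 30, 362], array([352.7, 340.7]))]
scene pink [([314, 183, 26, 32, 665], array([326. , 198.5])), ([310, 210, 29, 21, 286], array([323.4, 222.3]))]
scene green [([272, 168, 21, 28, 390], array([282.6, 180.3])), ([269, 195, 29, 21, 205], array([283.7, 207.9])), ([110, 203, 36, 20, 203], array([127.7, 212.2])), ([98, 217, 35, 22, 218], array([115.4, 227.2]))]
scene blue [([244, 148, 7, 7, 39], array([247. , 151.4])), ([309, 153, 13, 11, 111], array([315.3, 158. ])), ([300, 178, 14, 21, 110], array([304.7, 190.5])), ([70, 180, 47, 24, 569], array([ 94.1, 192.2])), ([52, 199, 65, 56, 1306], array([ 81.8, 226.5])), ([227, 201, 19, 19, 277], array([236.2, 209.7])), ([99, 208, 29, 19, 243], array([112.5, 216.5])), ([294, 314, 32, 34, 764], array([308.7, 331.9]))]
scene yellow [([267, 129, 21, 21, 323], array([276.7, 137.7])), ([181, 132, 33, 26, 639], array([197. , 144.2]))]
```

View pics/crop1.png

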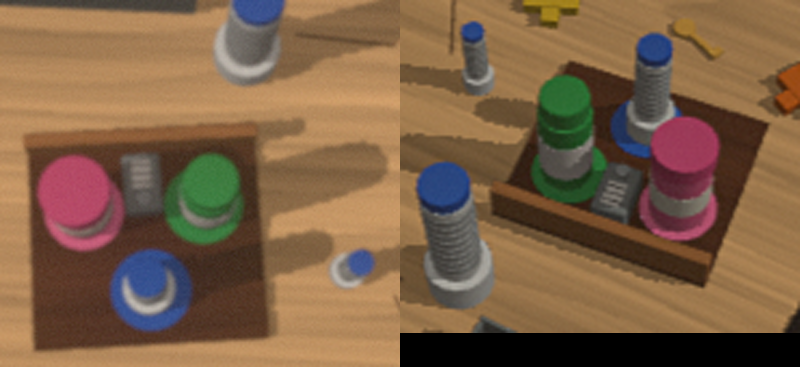

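The left panel shows the bay torch on the blue disc. The decoy at the top is clearly larger and the one at the lower right is tiny. The right panel agrees, and I'll check the height by triangulation.

```bash
cat > m1.py <<'E'
from h import *
C={}
for n in("top","scene"):
    c=cams.read_camera(n);C[n]=(c["K"],c["T"])
t,s=C["top"],C["scene"]
def T(n,a,b):
    p,e=tri(ray(*t,a),ray(*s,b));print(n,p,"gap",e.round(4))
u=lambda x,y:(200+x/2.162,145+y/2.162)
v=lambda x,y:(220+(x-400)/2.667,140+y/2.667)
T("tub lid",u(75,191),v(685,146)); T("can cap",u(210,183),v(565,101)); T("torch cap",u(151,278),v(655,48))
T("big torch",(319.5,143.5),(235.8,207)); T("small torch",(366.4,266),(247,151))
T("plate",(450,281.8),(197,144.2))
im=cv2.imread("pics/top0.png")[:,:,::-1].copy(); im2=cv2.imread("pics/scene0.png")[:,:,::-1].copy()
def quad(im,x0,y0,x1,y1,vm):
    m=np.zeros(im.shape[:2],np.uint8);m[y0:y1,x0:x1]=(im[y0:y1,x0:x1].max(2)<vm)*255
    m=cv2.morphologyEx(m,cv2.MORPH_CLOSE,np.ones((5,5)));cs,_=cv2.findContours(m,0,2);c=max(cs,key=cv2.contourArea)
    q=cv2.approxPolyDP(c,0.05*cv2.arcLength(c,1),1)[:,0];mm=cv2.moments(c);return q,(mm["m10"]/mm["m00"],mm["m01"]/mm["m00"])
for nm,args in dict(mat=((im,70,180,185,330,60),(im2,355,190,470,305,60))).items():
    q1,c1=quad(*args[0]);q2,c2=quad(*args[1]);T(nm,c1,c2);print(np.array([onz(*t,p,.003) for p in q1])); print(np.array([onz(*s,p,.003) for p in q2]))
print("bay front corners",[onz(*t,p,.008) for p in [u(35,349),u(268,336),u(27,146),u(257,136)]])
print("discs: blue ellipse",onz(*t,u(151,290),.010),"green",onz(*t,u(205,204),.010))
print("counter top",onz(*t,u(142,185),.04))
print(R.from_rotvec(bot.read_state()["tcp_rot"]).as_matrix())
E
python3 m1.py
```

```text
tub lid [0.5572 0.0999 0.1179] gap 0.0056
can cap [ 0.5678 -0.0156  0.1272] gap 0.0044
torch cap [0.4835 0.0322 0.1376] gap 0.0082
big torch [ 0.7173 -0.0491  0.1799] gap 0.0027
small torch [ 0.5106 -0.1496  0.0929] gap 0.0037
plate [ 0.4958 -0.3345  0.0052] gap 0.0052
mat [ 0.5234  0.3327 -0.0115] gap 0.0005
[[0.6537 0.3933 0.003 ]
 [0.4076 0.4109 0.003 ]
 [0.3963 0.2626 0.003 ]
 [0.647  0.2509 0.003 ]]
[[0.3916 0.2617 0.003 ]
 [0.6466 0.2468 0.003 ]
 [0.6578 0.3985 0.003 ]
 [0.4022 0.4185 0.003 ]]
bay front corners [array([0.4266, 0.1352, 0.008 ]), array([ 0.448 , -0.0808,  0.008 ]), array([0.6188, 0.1564, 0.008 ]), array([ 0.6386, -0.0653,  0.008 ])]
discs: blue ellipse [0.4856 0.0301 0.01  ] green [ 0.5695 -0.0174  0.01  ]
counter top [0.5798 0.0426 0.04  ]
[[ 0.9506  0.3105 -0.0003]
 [ 0.3105 -0.9506  0.0011]
 [ 0.     -0.0011 -1.    ]]
```

The heights fit: bay torch top 0.138 (130 + 10 mm), while the decoys top out at 0.18 and 0.09. The bay's yaw is about 6° and the layout is consistent with the text. Now I'm moving over the bay for a close wrist view.

Request:
play_rows(rows=[[[0.05,-0.05,-0.05],[0,0,0.1]],[[0.15,-0.16,-0.1],[0,0,0.2]],[[0.26,-0.27,-0.2],[0,0,0.27]],[[0.37,-0.38,-0.28],[0,0,0.27]],[[0.48,-0.49,-0.28],[0,0,0.27]],[[0.59,-0.6,-0.28],[0,0,0.27]],[[0.7,-0.71,-0.28],[0,0,0.27]],[[0.8,-0.82,-0.28],[0,0,0.27]],[[0.91,-0.93,-0.28],[0,0,0.27]],[[0.98,-1.0,-0.28],[0,0,0.27]]], claw=1, newtons=30)

```text
time: 1.08
tool_pos: [0.3657, -0.3248, 0.3014]
tcp_rot: [-3.136, -0.165, -0.001]
wrist_force: [0.1, 0.0, -0.9]
width: 0.999
grip_force: 0.0
```

```bash
cat > go.py <<'E'
import sys
from h import *
def plan(*pts,yaw=None):
    s=bot.read_state();M=R.from_rotvec(s["tcp_rot"]).as_matrix();y0=np.arctan2(M[1,0],M[0,0])
    print("t",round(s["time"],2),"tcp",s["tool_pos"],"yaw",np.degrees(y0).round(2),"q",s["q"],"w",round(s["width"],3),"g",round(s["grip_force"],1))
    for p in pts:print(np.array(p),"->",(M.T@(np.array(p)-s["tool_pos"])/.25).round(3))
    if yaw is not None:print("turn z",round(float((np.degrees(y0)-yaw)/45),4), "M",M[:,2])
E
python3 -c "
from go import *
plan((.53,.04,.30),yaw=6)"
```

```text
t 1.08 tcp [ 0.3657 -0.3248  0.3014] yaw 6.01 q [-0.7781 -0.131   1.8954  0.0013  1.3772  0.6876] w 0.999 g 0.0
[0.53 0.04 0.3 ] -> [ 0.806 -1.382  0.008]
turn z 0.0002 M [ 0.0009  0.0008 -1.    ]
```

Request:
play_rows(rows=[[[0.04,-0.07,0],[0,0,0]],[[0.11,-0.18,0],[0,0,0]],[[0.18,-0.3,0],[0,0,0]],[[0.25,-0.42,0],[0,0,0]],[[0.32,-0.54,0],[0,0,0]],[[0.39,-0.66,0],[0,0,0]],[[0.45,-0.77,0],[0,0,0]],[[0.5,-0.86,0],[0,0,0]],[[0.55,-0.95,0],[0,0,0]],[[0.58,-1.0,0],[0,0,0]]])

```text
time: 1.92
tool_pos: [0.4838, -0.0617, 0.3013]
tcp_rot: [-3.136, -0.166, -0.001]
wrist_force: [-0.4, -0.4, 0.6]
width: 1.001
grip_force: 0.0
```

Request:
play_rows(rows=[[[0.03,-0.05,0],[0,0,0]],[[0.08,-0.14,0],[0,0,0]],[[0.12,-0.23,0],[0,0,0]],[[0.17,-0.31,0],[0,0,0]],[[0.18,-0.34,0],[0,0,0]],[[0.18,-0.34,0],[0,0,0]],[[0.18,-0.34,0],[0,0,0]]])

```text
time: 2.5
tool_pos: [0.5188, 0.0248, 0.3011]
tcp_rot: [3.137, 0.165, -0.001]
wrist_force: [0.3, -0.4, -0.3]
width: 1.003
grip_force: 0.0
```

Run:
```python
from go import *
plan()
im,K,T=cam("wrist");np.savez("w1.npz",im=im,K=K,T=T)
cv2.imwrite("pics/w1.png",im[:,:,::-1])
```

```text
t 2.5 tcp [0.5188 0.0248 0.3011] yaw 6.01 q [ 0.0004 -0.0695  1.8402 -0.0008  1.3717  1.4664] w 1.003 g 0.0
```

View pics/w1.png

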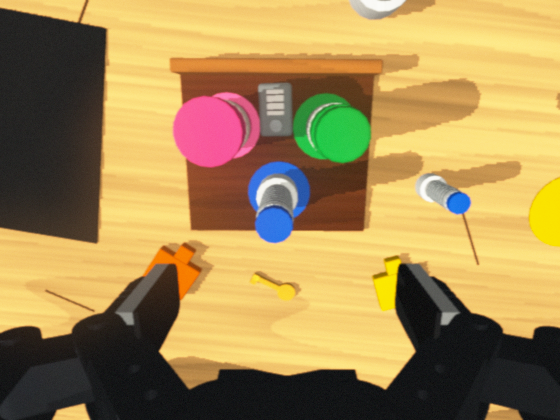

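The wrist view shows the tub lid (209,131), can cap (342,135), torch cap (275,224), counter (275,110), blue disc (279,192) and bay corners (186,70) to (364,230). Mat is at left and plate at the right edge.

Run:
```python
from h import *
d=np.load("w1.npz");im,K,T=d["im"],d["K"],d["T"]
c=cams.read_camera("top");t=(c["K"],c["T"])
w=(K,T)
g=cv2.cvtColor(im,cv2.COLOR_RGB2GRAY)
def circ(x0,y0,x1,y1,r0,r1):
    for ch in(g,):
        c=cv2.HoughCircles(cv2.GaussianBlur(ch[y0:y1,x0:x1],(3,3),0),cv2.HOUGH_GRADIENT_ALT,1,5,param1=100,param2=.6,minRadius=r0,maxRadius=r1)
        return None if c is None else c[0]+[x0,y0,0]
for n,a,z,rr in [("tub",(165,85,265,175),.12,(31,39)),("can",(290,85,385,175),.135,(24,31)),("torch",(245,195,305,250),.14,(15,24)),("blue",(235,150,320,235),.01,(26,36)),("green",(285,85,380,175),.01,(28,37)),("pink",(200,85,270,175),.01,(28,37))]:
    q=circ(*a,*rr)
    print(n,"" if q is None else [(p,onz(*w,p[:2],z)) for p in q[:3]])
u=lambda x,y:(200+x/2.162,145+y/2.162)
for n,p,q in[("lid",(209.3,131.3),u(75,191)),("can",(342,135),u(210,183)),("torch",(275,224),u(151,278))]:
    print(n,tri(ray(*w,p),ray(*t,q)))
for p in [(191,230),(364,230)]:print("bay corner",onz(*w,p,.008))
# counter
for p in [(258,84),(291,84),(292,136),(259,136)]:print("counter top corner",onz(*w,p,.04))
for p in [(171,59),(382,60)]: print("rail top rear?",onz(*w,p,.045))
```

```text
tub [(array([206.    , 131.    ,  35.1785]), array([0.5559, 0.1008, 0.12  ])), (array([226.    , 128.    ,  34.5387]), array([0.5603, 0.0836, 0.12  ]))]
can [(array([342.    , 137.    ,  27.4365]), array([ 0.5642, -0.0158,  0.135 ]))]
torch [(array([274.    , 225.    ,  18.6359]), array([0.4826, 0.0334, 0.14  ]))]
blue [(array([277.    , 191.    ,  30.4977]), array([0.4829, 0.0342, 0.01  ])), (array([265.    , 202.    ,  31.1385]), array([0.4675, 0.0476, 0.01  ]))]
green [(array([341.    , 134.    ,  31.5666]), array([ 0.5591, -0.0339,  0.01  ])), (array([324.    , 128.    ,  32.9245]), array([ 0.5638, -0.0131,  0.01  ]))]
pink 
lid (array([0.5566, 0.0964, 0.1275]), np.float64(5.334779471558435e-05))
can (array([ 0.5664, -0.0164,  0.1365]), np.float64(0.0022386139868482125))
torch (array([0.4845, 0.0305, 0.1423]), np.float64(0.00437197272183128))
bay corner [0.4205 0.1378 0.008 ]
bay corner [ 0.4434 -0.0805  0.008 ]
counter top corner [0.6031 0.0653 0.04  ]
counter top corner [0.6067 0.0307 0.04  ]
counter top corner [0.5531 0.0238 0.04  ]
counter top corner [0.5494 0.0597 0.04  ]
rail top rear? [0.6178 0.1554 0.045 ]
rail top rear? [ 0.6394 -0.0595  0.045 ]
```

Request:
play_rows(rows=[[[0.06,-0.1,0.05],[0,0,0]],[[0.12,-0.2,0.12],[0,0,0]],[[0.18,-0.28,0.22],[0,0,0]],[[0.18,-0.28,0.33],[0,0,0]],[[0.18,-0.28,0.44],[0,0,0]],[[0.18,-0.28,0.54],[0,0,0]],[[0.18,-0.28,0.64],[0,0,0]],[[0.18,-0.28,0.73],[0,0,0]],[[0.18,-0.28,0.8],[0,0,0]],[[0.18,-0.28,0.84],[0,0,0]],[[0.18,-0.28,0.852],[0,0,0]],[[0.18,-0.28,0.852],[0,0,0]]])

```text
time: 3.6
tool_pos: [0.5562, 0.0984, 0.0878]
tcp_rot: [3.137, 0.161, -0.002]
wrist_force: [0.8, -0.4, 0.2]
width: 1.001
grip_force: 0.0
```

Request:
play_rows(rows=[[[0,0,0],[0,0,0]],[[0,0,0],[0,0,0]],[[0,0,0],[0,0,0]],[[0,0,0],[0,0,0]],[[0,0,0],[0,0,0]],[[0,0,0],[0,0,0]],[[0,0,0],[0,0,0]],[[0,0,0],[0,0,0]],[[0,0,0],[0,0,0]],[[0,0,0],[0,0,0]]], claw=-1, newtons=30)

```text
time: 4.43
tool_pos: [0.5583, 0.0994, 0.0902]
tcp_rot: [-3.137, -0.163, -0.006]
wrist_force: [-0.1, -0.6, 6.3]
width: 0.714
grip_force: 33.4
```

```bash
python3 -c "
from go import *
plan((.61,.325,.15),(.61,.325,.082))
im,K,T=cam('wrist');cv2.imwrite('pics/w2.png',im[:,:,::-1])"
```

```text
t 4.43 tcp [0.5583 0.0994 0.0902] yaw 5.95 q [ 0.1324  0.1886  1.9735 -0.0003  0.9759  1.5995] w 0.714 g 33.4
[0.61  0.325 0.15 ] -> [ 0.3   -0.876 -0.238]
[0.61  0.325 0.082] -> [ 0.299 -0.876  0.034]
```

View pics/w2.png

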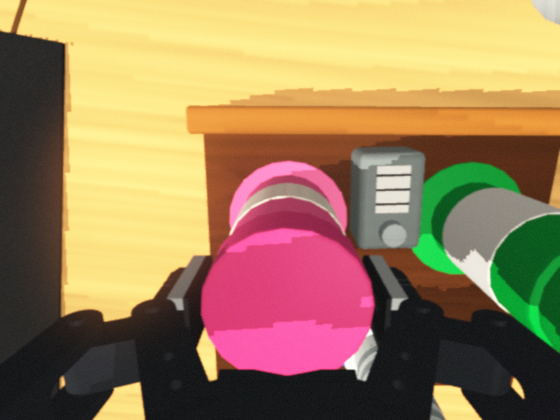

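The lid is gripped centrally between the pads (width 0.714, about 61 mm), and the counter at (387,197) is untouched.

Request:
play_rows(rows=[[[0,0,-0.04],[0,0,0]],[[0,0,-0.1],[0,0,0]],[[0,0,-0.17],[0,0,0]],[[0.01,-0.03,-0.24],[0,0,0]],[[0.04,-0.1,-0.26],[0,0,0]],[[0.08,-0.2,-0.26],[0,0,0]],[[0.12,-0.3,-0.26],[0,0,0]],[[0.16,-0.41,-0.26],[0,0,0]],[[0.2,-0.52,-0.26],[0,0,0]],[[0.23,-0.62,-0.26],[0,0,0]],[[0.26,-0.71,-0.26],[0,0,0]],[[0.28,-0.79,-0.26],[0,0,0]],[[0.3,-0.85,-0.26],[0,0,0]],[[0.3,-0.87,-0.24],[0,0,0]],[[0.3,-0.87,-0.18],[0,0,0]],[[0.3,-0.87,-0.12],[0,0,0]],[[0.3,-0.87,-0.06],[0,0,0]],[[0.3,-0.87,-0.03],[0,0,0]],[[0.3,-0.87,-0.03],[0,0,0]]])

```text
time: 6.07
tool_pos: [0.6059, 0.3209, 0.091]
tcp_rot: [3.134, 0.161, -0.011]
wrist_force: [-0.2, -0.6, -2.2]
width: 0.716
grip_force: 33.4
```

```bash
python3 -c "
from go import *
plan((.61,.325,.084))
im,K,T=cam('scene');cv2.imwrite('pics/s2.png',im[:,:,::-1])"
```

```text
t 6.07 tcp [0.6059 0.3209 0.091 ] yaw 5.87 q [ 0.4507  0.3985  1.6973 -0.0002  1.0537  1.9191] w 0.716 g 33.4
[0.61  0.325 0.084] -> [ 0.018 -0.015  0.028]
```

View pics/s2.png

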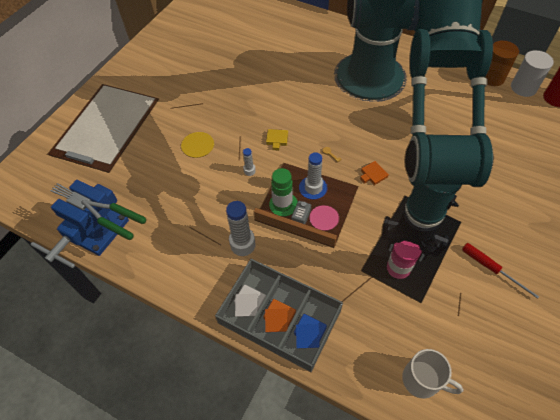

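The tub hangs upright above the far part of the mat at (404,258). Next I lower and release it.

Request:
play_rows(rows=[[[0.01,-0.01,0.01],[0,0,0]],[[0.015,-0.015,0.02],[0,0,0]],[[0.015,-0.015,0.027],[0,0,0]],[[0.015,-0.015,0.028],[0,0,0]],[[0.015,-0.015,0.028],[0,0,0]]])

```text
time: 6.53
tool_pos: [0.6123, 0.3276, 0.0891]
tcp_rot: [-3.137, -0.163, -0.001]
wrist_force: [0.4, -0.8, -1.6]
width: 0.716
grip_force: 33.4
```

Request:
play_rows(rows=[[[0,0,0],[0,0,0]],[[0,0,0],[0,0,0]],[[0,0,0],[0,0,0]],[[0,0,0],[0,0,0]],[[0,0,0],[0,0,0]],[[0,0,0],[0,0,0]],[[0,0,-0.03],[0,0,0]],[[0,0,-0.1],[0,0,0]],[[0,0,-0.2],[0,0,0]],[[0,0,-0.31],[0,0,0]],[[-0.03,0.05,-0.42],[0,0,0]],[[-0.09,0.14,-0.5],[0,0,0]],[[-0.16,0.25,-0.53],[0,0,0]],[[-0.23,0.36,-0.53],[0,0,0]],[[-0.3,0.48,-0.53],[0,0,0]],[[-0.38,0.6,-0.53],[0,0,0]],[[-0.45,0.72,-0.53],[0,0,0]],[[-0.52,0.84,-0.53],[0,0,0]],[[-0.58,0.94,-0.53],[0,0,0]],[[-0.6,1.0,-0.53],[0,0,0]]], claw=1)

```text
time: 8.2
tool_pos: [0.4868, 0.061, 0.2219]
tcp_rot: [3.137, 0.161, -0.0]
wrist_force: [0.5, 0.0, -0.6]
width: 1.006
grip_force: 0.0
```

```bash
python3 -c "
from go import *
plan((.4832,.0325,.091),yaw=6)
im,K,T=cam('top');cv2.imwrite('pics/t2.png',im[:,:,::-1])"
```

```text
t 8.2 tcp [0.4868 0.061  0.2219] yaw 5.88 q [ 0.0745 -0.0829  1.9981 -0.001   1.2267  1.543 ] w 1.006 g 0.0
[0.4832 0.0325 0.091 ] -> [-0.026  0.111  0.524]
turn z -0.0027 M [-0.0002 -0.0009 -1.    ]
```

```bash
python3 -c "
from go import *
im,K,T=cam('top')
b,_=blobs(mask(im,155,178,90));print([(s,c,onz(K,T,c,.09)) for s,c in b])
cv2.imwrite('pics/t3.png',cv2.resize(im[180:330,70:340,::-1],None,fx=2.5,fy=2.5))
"
```

```text
[(array([ 99, 185,  38,  35, 999], dtype=int32), array([117.1542, 202.4825]), array([0.6131, 0.3299, 0.09  ])), (array([126, 207,  19,  19,  90], dtype=int32), array([137.9889, 218.6444]), array([0.5832, 0.2866, 0.09  ]))]
```

View pics/t3.png

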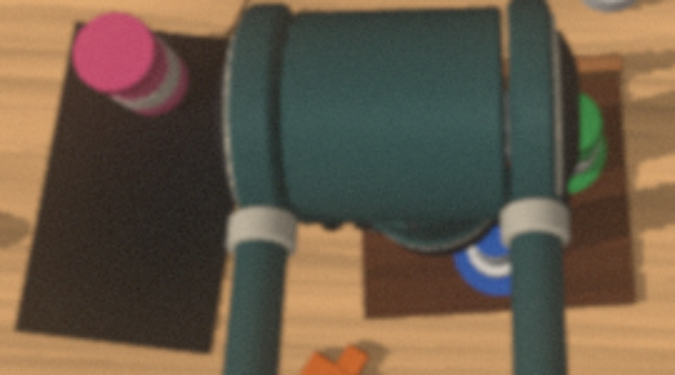

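The tub stands upright on the mat. Next is the torch.

Request:
play_rows(rows=[[[-0.01,0.03,0],[0,0,0]],[[-0.026,0.08,0.02],[0,0,0]],[[-0.026,0.1,0.04],[0,0,0]],[[-0.026,0.1,0.04],[0,0,0]],[[-0.026,0.1,0.04],[0,0,0]],[[-0.026,0.1,0.04],[0,0,0]]])

```text
time: 8.8
tool_pos: [0.4852, 0.0384, 0.2113]
tcp_rot: [-3.137, -0.164, 0.0]
wrist_force: [-0.2, -0.3, -0.4]
width: 1.003
grip_force: 0.0
```

```bash
python3 -c "
from go import *
plan((.4832,.0325,.091),yaw=6)
im,K,T=cam('wrist')
b,l=blobs(mask(im,100,128,130),100);print([(s,c) for s,c in b])
for s,c in b: print(onz(K,T,c,.14))
"
```

```text
t 8.8 tcp [0.4852 0.0384 0.2113] yaw 5.97 q [ 0.0275 -0.0829  2.0181  0.0004  1.2066  1.4939] w 1.003 g 0.0
[0.4832 0.0325 0.091 ] -> [-0.01   0.023  0.481]
turn z -0.0006 M [-0.0002  0.0004 -1.    ]
[(array([ 256,  142,   78,   67, 1923], dtype=int32), array([295.975 , 167.9709])), (array([523, 178,  34,  29, 772], dtype=int32), array([539.7396, 192.2435])), (array([ 269,  194,   54,   53, 2162], dtype=int32), array([295.7206, 220.413 ]))]
[0.5161 0.0373 0.14  ]
[ 0.5167 -0.1108  0.14  ]
[0.4837 0.0339 0.14  ]
```

Request:
play_rows(rows=[[[-0.008,0.019,0.05],[0,0,0]],[[-0.008,0.019,0.14],[0,0,0]],[[-0.008,0.019,0.24],[0,0,0]],[[-0.008,0.019,0.33],[0,0,0]],[[-0.008,0.019,0.41],[0,0,0]],[[-0.008,0.019,0.46],[0,0,0]],[[-0.008,0.019,0.48],[0,0,0]],[[-0.008,0.019,0.48],[0,0,0]],[[-0.008,0.019,0.48],[0,0,0]]])

```text
time: 9.6
tool_pos: [0.4835, 0.0329, 0.0912]
tcp_rot: [3.137, 0.163, -0.0]
wrist_force: [0.0, -0.1, -0.3]
width: 1.001
grip_force: 0.0
```

Request:
play_rows(rows=[[[0,0,0],[0,0,0]],[[0,0,0],[0,0,0]],[[0,0,0],[0,0,0]],[[0,0,0],[0,0,0]],[[0,0,0],[0,0,0]],[[0,0,0],[0,0,0]],[[0,0,0],[0,0,0]],[[0,0,0],[0,0,0]],[[0,0,0],[0,0,0]],[[0,0,0],[0,0,0]],[[0,0,0],[0,0,0]]], claw=-1, newtons=30)

```text
time: 10.52
tool_pos: [0.4841, 0.0328, 0.0921]
tcp_rot: [3.137, 0.163, 0.002]
wrist_force: [-1.3, -0.3, 5.8]
width: 0.386
grip_force: 30.2
```

```bash
python3 -c "
from go import *
plan((.44,.337,.085))"
```

```text
t 10.52 tcp [0.4841 0.0328 0.0921] yaw 5.94 q [ 0.0163  0.0381  2.1386 -0.      0.9634  1.4834] w 0.386 g 30.2
[0.44  0.337 0.085] -> [-0.05  -1.229  0.028]
```

Request:
play_rows(rows=[[[0,0,-0.04],[0,0,0]],[[0,0,-0.1],[0,0,0]],[[0,-0.02,-0.17],[0,0,0]],[[0,-0.07,-0.22],[0,0,0]],[[-0.01,-0.15,-0.24],[0,0,0]],[[-0.015,-0.25,-0.24],[0,0,0]],[[-0.02,-0.36,-0.24],[0,0,0]],[[-0.025,-0.47,-0.24],[0,0,0]],[[-0.03,-0.58,-0.24],[0,0,0]],[[-0.035,-0.69,-0.24],[0,0,0]],[[-0.04,-0.8,-0.24],[0,0,0]],[[-0.045,-0.91,-0.24],[0,0,0]],[[-0.05,-1.0,-0.24],[0,0,0]]])

```text
time: 11.6
tool_pos: [0.4439, 0.2817, 0.1509]
tcp_rot: [3.137, 0.164, -0.002]
wrist_force: [0.3, 0.3, -2.1]
width: 0.392
grip_force: 30.2
```

Request:
play_rows(rows=[[[0,-0.07,0],[0,0,0]],[[0,-0.14,0],[0,0,0]],[[0,-0.2,0.01],[0,0,0]],[[0,-0.23,0.05],[0,0,0]],[[0,-0.23,0.12],[0,0,0]],[[0,-0.23,0.19],[0,0,0]],[[0,-0.23,0.23],[0,0,0]],[[0,-0.23,0.245],[0,0,0]],[[0,-0.23,0.255],[0,0,0]],[[0,-0.23,0.258],[0,0,0]],[[0,-0.23,0.258],[0,0,0]],[[0,-0.23,0.258],[0,0,0]],[[0,-0.23,0.258],[0,0,0]]])

```text
time: 12.68
tool_pos: [0.4399, 0.3377, 0.0878]
tcp_rot: [-3.136, -0.163, -0.003]
wrist_force: [0.3, -0.2, -2.5]
width: 0.386
grip_force: 30.2
```

```bash
python3 -c "
from go import *
plan((.44,.337,.085))"
```

```text
t 12.68 tcp [0.4399 0.3377 0.0878] yaw 5.93 q [ 0.6099  0.1704  2.0004 -0.      0.9689  2.0772] w 0.386 g 30.2
[0.44  0.337 0.085] -> [0.    0.003 0.011]
```

Request:
play_rows(rows=[[[0,0,0.006],[0,0,0]],[[0,0,0.012],[0,0,0]],[[0,0,0.012],[0,0,0]],[[0,0,0.012],[0,0,0]]])

```text
time: 13.02
tool_pos: [0.4398, 0.3378, 0.0851]
tcp_rot: [-3.137, -0.163, -0.002]
wrist_force: [-1.5, -0.6, 5.8]
width: 0.388
grip_force: 30.8
```

Request:
play_rows(rows=[[[0,0,0],[0,0,0]],[[0,0,0],[0,0,0]],[[0,0,0],[0,0,0]],[[0,0,0],[0,0,0]],[[0,0,0],[0,0,0]],[[0,0,0],[0,0,0]],[[0,0,0],[0,0,0]],[[0,0,0],[0,0,0]],[[0,0,-0.04],[0,0,0]],[[0,0,-0.11],[0,0,0]],[[0,0,-0.21],[0,0,0]],[[0,0,-0.32],[0,0,0]],[[0.01,0.05,-0.43],[0,0,0]],[[0.04,0.14,-0.51],[0,0,0]],[[0.07,0.26,-0.55],[0,0,0]],[[0.1,0.39,-0.55],[0,0,0]],[[0.13,0.53,-0.55],[0,0,0]],[[0.16,0.67,-0.55],[0,0,0]],[[0.19,0.81,-0.55],[0,0,0]],[[0.22,0.95,-0.55],[0,0,0]]], claw=1)

```text
time: 14.68
tool_pos: [0.5188, 0.1053, 0.2224]
tcp_rot: [-3.137, -0.163, -0.002]
wrist_force: [0.4, -0.1, -0.1]
width: 1.001
grip_force: 0.0
```

Request:
play_rows(rows=[[[0.04,0.13,0],[0,0,0]],[[0.07,0.26,0],[0,0,0]],[[0.1,0.37,0],[0,0,0]],[[0.13,0.46,0],[0,0,0]],[[0.13,0.5,0],[0,0,0]],[[0.13,0.5,0],[0,0,0]],[[0.13,0.5,0],[0,0,0]],[[0.13,0.5,0],[0,0,0]]])

```text
time: 15.35
tool_pos: [0.5632, -0.0131, 0.2214]
tcp_rot: [-3.137, -0.164, 0.0]
wrist_force: [0.2, 0.4, 0.1]
width: 1.003
grip_force: 0.0
```

```bash
python3 -c "
from go import *
plan((.5655,-.016,.076),yaw=6)
im,K,T=cam('wrist');cv2.imwrite('pics/w3.png',im[:,:,::-1])
b,l=blobs(mask(im,45,80,100),300);print([(s,c,onz(K,T,c,.135)) for s,c in b])
"
```

```text
t 15.35 tcp [ 0.5632 -0.0131  0.2214] yaw 5.97 q [-0.0678  0.0603  1.8572  0.0007  1.2244  1.3985] w 1.003 g 0.0
[ 0.5655 -0.016   0.076 ] -> [0.008 0.013 0.582]
turn z -0.0006 M [-0.0003  0.0007 -1.    ]
[(array([ 251,  134,   80,  106, 6107], dtype=int32), array([291.6705, 188.4927]), array([ 0.5781, -0.0135,  0.135 ]))]
```

View pics/w3.png

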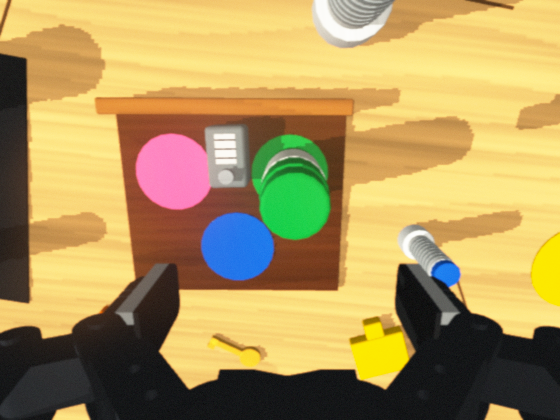

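The pink disc (175,172), blue disc (238,246), counter (227,158) and can cap (295,205) are clear. I'll measure all of them.

```bash
cat > disc.py <<'E'
from go import *
def discs(im,K,T,amin=2000):
    for n,a in dict(pink=(155,178,90),blue=(100,128,130),green=(45,80,90),yellow=(22,33,150)).items():
        cs,_=cv2.findContours(mask(im,*a),0,1)
        for c in cs:
            if cv2.contourArea(c)>amin:
                e=cv2.fitEllipse(c)
                for z in (.01,):
                    P=np.array([onz(K,T,p[0],z)[:2] for p in c]);ctr,r=cv2.minEnclosingCircle(P.astype(np.float32))
                    print(n,np.round(e[0],1),np.round(e[1],1),onz(K,T,e[0],z),"encl",np.round(ctr,4),round(r,4))
E
python3 - <<'E'
from disc import *
im,K,T=cam("wrist");discs(im,K,T)
print("can cap",onz(K,T,(294.8,205),.135))
hsv=cv2.cvtColor(im,cv2.COLOR_RGB2HSV)
m=np.zeros(im.shape[:2],np.uint8);sl=(slice(115,195),slice(195,255))
m[sl]=cv2.inRange(hsv[sl],(0,0,50),(180,70,255))
m=cv2.morphologyEx(m,cv2.MORPH_OPEN,np.ones((5,5)));cs,_=cv2.findContours(m,0,2);c=max(cs,key=cv2.contourArea)
r=cv2.minAreaRect(c);print(r);print([onz(K,T,p,.03) for p in cv2.boxPoints(r)])
plan((.5665,-.016,.076))
E
```

```text
pink [173.2 171.2] [71.9 79.1] [0.5554 0.1003 0.01  ] encl [0.5545 0.0991] 0.0385
blue [237.4 246. ] [66.2 71.5] [0.4832 0.032  0.01  ] encl [0.4822 0.0318] 0.038
green [291.8 186.1] [ 76.9 108.2] [ 0.5527 -0.0176  0.01  ] encl [ 0.5502 -0.0191] 0.0539
yellow [378.2 350. ] [57.4 58.8] [ 0.3737 -0.1359  0.01  ] encl [ 0.3735 -0.1319] 0.0424
can cap [ 0.5674 -0.0165  0.135 ]
((227.60299682617188, 155.99290466308594), (62.26588821411133, 42.48529052734375), 86.05481719970703)
[array([0.6033, 0.0673, 0.03  ]), array([0.6099, 0.0296, 0.03  ]), array([0.5535, 0.0213, 0.03  ]), array([0.5465, 0.0608, 0.03  ])]
t 15.45 tcp [ 0.5633 -0.0128  0.2214] yaw 6.03 q [-0.0671  0.0604  1.8572  0.0005  1.2241  1.3983] w 0.999 g 0.0
[ 0.5665 -0.016   0.076 ] -> [0.012 0.014 0.582]
```

Request:
play_rows(rows=[[[0.012,0.014,0.05],[0,0,0]],[[0.012,0.014,0.14],[0,0,0]],[[0.012,0.014,0.24],[0,0,0]],[[0.012,0.014,0.34],[0,0,0]],[[0.012,0.014,0.43],[0,0,0]],[[0.012,0.014,0.51],[0,0,0]],[[0.012,0.014,0.56],[0,0,0]],[[0.012,0.014,0.58],[0,0,0]],[[0.012,0.014,0.58],[0,0,0]],[[0.012,0.014,0.58],[0,0,0]]])

```text
time: 16.28
tool_pos: [0.5675, -0.0171, 0.0767]
tcp_rot: [3.137, 0.164, 0.001]
wrist_force: [0.8, -0.7, 0.7]
width: 1.004
grip_force: 0.0
```

Request:
play_rows(rows=[[[0,0,0],[0,0,0]],[[0,0,0],[0,0,0]],[[0,0,0],[0,0,0]],[[0,0,0],[0,0,0]],[[0,0,0],[0,0,0]],[[0,0,0],[0,0,0]],[[0,0,0],[0,0,0]],[[0,0,0],[0,0,0]],[[0,0,0],[0,0,0]],[[0,0,0],[0,0,0]],[[0,0,0],[0,0,0]]], claw=-1, newtons=30)

```text
time: 17.2
tool_pos: [0.5682, -0.0174, 0.0778]
tcp_rot: [3.137, 0.163, 0.004]
wrist_force: [-0.7, -0.9, 5.4]
width: 0.603
grip_force: 31.8
```

```bash
python3 -c "
from go import *
plan((.525,.333,.07))"
```

```text
t 17.2 tcp [ 0.5682 -0.0174  0.0778] yaw 5.94 q [-0.0745  0.2067  1.9781  0.      0.9542  1.3926] w 0.603 g 31.8
[0.525 0.333 0.07 ] -> [-0.027 -1.412  0.031]
```

Request:
play_rows(rows=[[[0,0,-0.04],[0,0,0]],[[0,0,-0.1],[0,0,0]],[[0,0,-0.18],[0,0,0]],[[0,0,-0.26],[0,0,0]],[[0,-0.02,-0.31],[0,0,0]],[[0,-0.07,-0.33],[0,0,0]],[[0,-0.15,-0.33],[0,0,0]],[[0,-0.25,-0.33],[0,0,0]],[[-0.01,-0.36,-0.33],[0,0,0]],[[-0.015,-0.47,-0.33],[0,0,0]],[[-0.02,-0.58,-0.33],[0,0,0]],[[-0.025,-0.69,-0.33],[0,0,0]],[[-0.025,-0.8,-0.33],[0,0,0]],[[-0.025,-0.91,-0.33],[0,0,0]],[[-0.025,-1.0,-0.33],[0,0,0]]])

```text
time: 18.45
tool_pos: [0.533, 0.2333, 0.1576]
tcp_rot: [-3.137, -0.164, 0.004]
wrist_force: [0.6, -0.2, -2.1]
width: 0.6
grip_force: 32.1
```

Request:
play_rows(rows=[[[0,-0.09,0],[0,0,0]],[[0,-0.18,0],[0,0,0]],[[0,-0.27,0],[0,0,0]],[[0,-0.35,0],[0,0,0]],[[0,-0.4,0.02],[0,0,0]],[[0,-0.41,0.08],[0,0,0]],[[0,-0.41,0.16],[0,0,0]],[[0,-0.41,0.24],[0,0,0]],[[0,-0.41,0.3],[0,0,0]],[[0,-0.41,0.33],[0,0,0]],[[0,-0.41,0.345],[0,0,0]],[[0,-0.41,0.355],[0,0,0]],[[0,-0.41,0.355],[0,0,0]],[[0,-0.41,0.355],[0,0,0]],[[0,-0.41,0.355],[0,0,0]]])

```text
time: 19.7
tool_pos: [0.5246, 0.3329, 0.071]
tcp_rot: [-3.137, -0.163, -0.001]
wrist_force: [-1.5, -1.7, 3.2]
width: 0.597
grip_force: 32.6
```

```bash
python3 -c "
from go import *
plan((.525,.333,.0708))"
```

```text
t 19.7 tcp [0.5246 0.3329 0.071 ] yaw 5.94 q [ 0.5254  0.3062  1.8656 -0.      0.969   1.9925] w 0.597 g 32.6
[0.525  0.333  0.0708] -> [ 0.002 -0.     0.001]
```

Request:
play_rows(rows=[[[0,0,0],[0,0,0]],[[0,0,0],[0,0,0]],[[0,0,0],[0,0,0]],[[0,0,0],[0,0,0]],[[0,0,0],[0,0,0]],[[0,0,0],[0,0,0]],[[0,0,0],[0,0,0]],[[0,0,-0.04],[0,0,0]],[[0,0,-0.11],[0,0,0]],[[0,0,-0.21],[0,0,0]],[[0,0,-0.32],[0,0,0]],[[0.01,0.03,-0.43],[0,0,0]],[[0.02,0.1,-0.54],[0,0,0]],[[0.03,0.21,-0.6],[0,0,0]],[[0.04,0.34,-0.6],[0,0,0]],[[0.05,0.47,-0.6],[0,0,0]],[[0.06,0.61,-0.6],[0,0,0]],[[0.07,0.75,-0.6],[0,0,0]],[[0.08,0.88,-0.6],[0,0,0]],[[0.09,1.0,-0.6],[0,0,0]]], claw=1)

```text
time: 21.37
tool_pos: [0.5728, 0.0844, 0.2211]
tcp_rot: [3.137, 0.162, 0.002]
wrist_force: [0.5, -0.4, 0.5]
width: 1.001
grip_force: 0.0
```

Request:
play_rows(rows=[[[0,0.08,0],[0,0,0]],[[0,0.14,0.05],[0,0,-0.03]],[[0,0.17,0.1],[0,0,-0.03]],[[0,0.17,0.12],[0,0,-0.03]],[[0,0.17,0.12],[0,0,-0.03]],[[0,0.17,0.12],[0,0,-0.03]],[[0,0.17,0.12],[0,0,-0.03]]])

```text
time: 21.95
tool_pos: [0.5771, 0.0452, 0.1904]
tcp_rot: [-3.135, -0.201, -0.0]
wrist_force: [0.5, -0.4, -0.0]
width: 1.002
grip_force: 0.0
```

Run:
```python
from disc import *
plan()
im,K,T=cam("wrist");cv2.imwrite('pics/w4.png',im[:,:,::-1]);np.savez("w4.npz",im=im,K=K,T=T);discs(im,K,T)
m,_=0,0
t,K2,T2=cam("top");cv2.imwrite('pics/t4.png',t[:,:,::-1])
```

```text
t 21.95 tcp [0.5771 0.0452 0.1904] yaw 7.35 q [0.0349 0.1127 1.8595 0.0003 1.1692 1.4773] w 1.002 g 0.0
pink [226.5 197. ] [79.2 83.3] [0.5557 0.0994 0.01  ] encl [0.5545 0.0991] 0.0385
blue [289.1 276.9] [69.6 76.3] [0.4834 0.0322 0.01  ] encl [0.4823 0.0321] 0.0379
green [350.3 200.8] [77.9 82.5] [ 0.5667 -0.0138  0.01  ] encl [ 0.5654 -0.0138] 0.0383
```

View pics/w4.png

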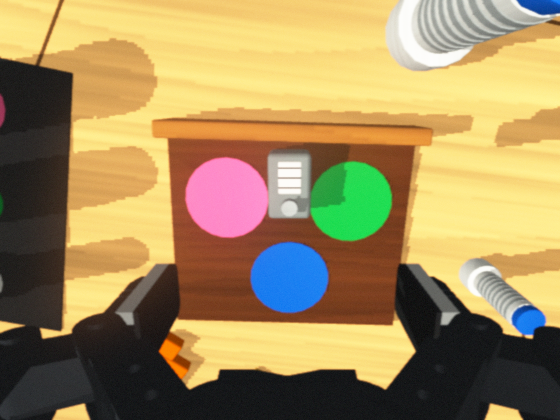

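View pics/t4.png

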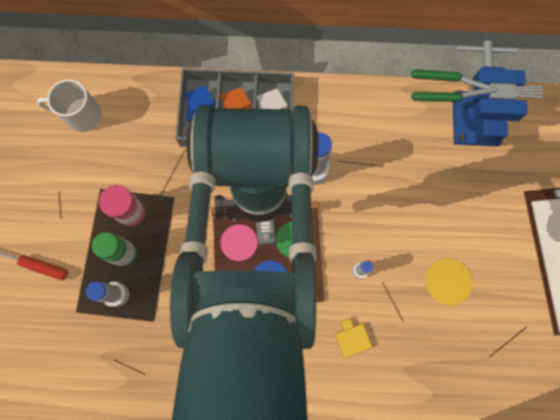

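All three stand upright on the mat: (122,205), (113,248) and (105,292) in the top view. The wrist view shows the counter aligned with the tool at columns 268–310, near edge at row 217, and all three discs bare.

Run:
```python
from disc import *
d=np.load("w4.npz");im,K,T=d["im"],d["K"],d["T"]
g=cv2.cvtColor(im,cv2.COLOR_RGB2HSV)
m=np.zeros(im.shape[:2],np.uint8);m[140:225,255:325]=cv2.inRange(g[140:225,255:325],(0,0,60),(180,60,255))
m=cv2.morphologyEx(m,cv2.MORPH_OPEN,np.ones((5,5)));c=max(cv2.findContours(m,0,2)[0],key=cv2.contourArea)
x,y,w,h=cv2.boundingRect(c);print(x,y,w,h,cv2.minAreaRect(c))
for p in[(x+w/2,y+h),(x,y+h),(x+w,y+h),(x+w/2,y)]:print(p,onz(K,T,p,.04))
f=onz(K,T,(x+w/2,y+h),.04);a=np.radians(7.35);C=f[:2]+.028*np.array([np.cos(a),np.sin(a)]);print(C)
plan((*C,.10),(*C,.015))
t=cams.read_camera("top");im2=cv2.imread("pics/t4.png")[:,:,::-1].copy();discs(im2,t["K"],t["T"],500)
```

```text
268 152 43 66 ((288.9999694824219, 184.49996948242188), (41.99999237060547, 64.99998474121094), 0.0)
(289.5, 218) [0.5523 0.041  0.04  ]
(268, 218) [0.55  0.059 0.04 ]
(311, 218) [0.5547 0.0229 0.04  ]
(289.5, 152) [0.6074 0.0481 0.04  ]
[0.5801 0.0445]
t 22.05 tcp [0.5774 0.0451 0.1907] yaw 7.36 q [0.0348 0.1124 1.8591 0.0002 1.169  1.477 ] w 1.001 g 0.0
[0.5801 0.0445 0.1   ] -> [0.01  0.004 0.363]
[0.5801 0.0445 0.015 ] -> [0.01  0.004 0.703]
pink [238.4 242.3] [37.  37.3] [0.5582 0.0983 0.01  ] encl [0.5586 0.0984] 0.0396
pink [117.1 202.3] [31.8 38. ] [0.6312 0.3568 0.01  ] encl [0.6318 0.3558] 0.0422
blue [484.2 118.8] [48.8 74.3] [ 0.853  -0.4194  0.01  ] encl [ 0.8467 -0.4325] 0.0929
blue [499.4  75.6] [14.6 58.5] [ 0.9571 -0.4573  0.01  ] encl [ 0.9559 -0.4564] 0.0562
green [108.1 246.3] [27.6 34. ] [0.538  0.3649 0.01  ] encl [0.5395 0.3641] 0.0361
yellow [352.5 339.4] [27.6 33.3] [ 0.3742 -0.139   0.01  ] encl [ 0.3769 -0.14  ] 0.0367
yellow [449.  282.3] [38.3 43.2] [ 0.4953 -0.3334  0.01  ] encl [ 0.4977 -0.3327] 0.0448
```

Request:
play_rows(rows=[[[0.01,0.004,0.06],[0,0,0]],[[0.01,0.004,0.16],[0,0,0]],[[0.01,0.004,0.27],[0,0,0]],[[0.01,0.004,0.38],[0,0,0]],[[0.01,0.004,0.48],[0,0,0]],[[0.01,0.004,0.57],[0,0,0]],[[0.01,0.004,0.64],[0,0,0]],[[0.01,0.004,0.69],[0,0,0]],[[0.01,0.004,0.711],[0,0,0]],[[0.01,0.004,0.711],[0,0,0]],[[0.01,0.004,0.711],[0,0,0]],[[0.01,0.004,0.711],[0,0,0]]])

```text
time: 23.1
tool_pos: [0.5811, 0.0435, 0.0138]
tcp_rot: [3.135, 0.2, 0.004]
wrist_force: [0.2, -0.4, -0.1]
width: 1.0
grip_force: 0.0
```

Request:
play_rows(rows=[[[0,0,0],[0,0,0]],[[0,0,0],[0,0,0]],[[0,0,0],[0,0,0]],[[0,0,0],[0,0,0]],[[0,0,0],[0,0,0]],[[0,0,0],[0,0,0]],[[0,0,0],[0,0,0]],[[0,0,0],[0,0,0]],[[0,0,0],[0,0,0]],[[0,0,0],[0,0,0]],[[0,0,0],[0,0,0]],[[0,0,0],[0,0,0]]], claw=-1, newtons=30)

```text
time: 24.1
tool_pos: [0.5801, 0.0434, 0.0129]
tcp_rot: [3.135, 0.2, 0.002]
wrist_force: [-0.3, 0.5, 5.4]
width: 0.413
grip_force: 31.5
```

Run:
```python
from disc import *
plan((.4965,-.3335,.02))
im,K,T=cam("wrist");cv2.imwrite('pics/w5.png',im[:,:,::-1])
```

```text
t 24.1 tcp [0.5801 0.0434 0.0129] yaw 7.29 q [ 0.0318  0.3162  1.9827 -0.0001  0.8417  1.4754] w 0.413 g 31.5
[ 0.4965 -0.3335  0.02  ] -> [-0.523  1.453 -0.029]
```

View pics/w5.png

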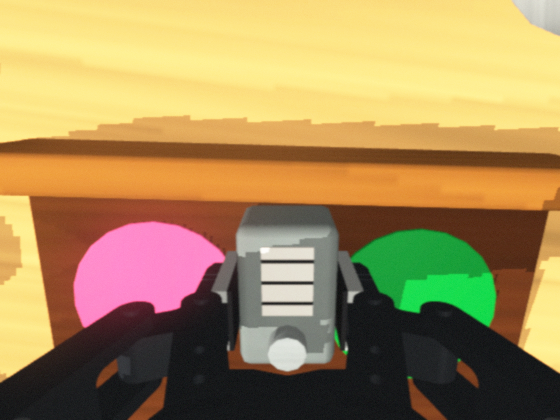

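The counter is gripped square across its middle (287,285). I lift it and carry it toward the plate.

Request:
play_rows(rows=[[[0,0,-0.04],[0,0,0]],[[0,0,-0.1],[0,0,0]],[[0,0,-0.18],[0,0,0]],[[0,0,-0.27],[0,0,0]],[[0,0.01,-0.36],[0,0,0]],[[-0.02,0.05,-0.44],[0,0,0]],[[-0.05,0.13,-0.49],[0,0,0]],[[-0.08,0.23,-0.5],[0,0,0]],[[-0.12,0.34,-0.5],[0,0,0]],[[-0.16,0.45,-0.5],[0,0,0]],[[-0.2,0.56,-0.5],[0,0,0]],[[-0.24,0.67,-0.5],[0,0,0]],[[-0.28,0.78,-0.5],[0,0,0]],[[-0.32,0.89,-0.5],[0,0,0]],[[-0.36,1.0,-0.5],[0,0,0]]])

```text
time: 25.4
tool_pos: [0.521, -0.217, 0.1371]
tcp_rot: [-3.135, -0.2, 0.001]
wrist_force: [0.4, 0.3, -0.8]
width: 0.419
grip_force: 30.8
```

Request:
play_rows(rows=[[[-0.04,0.11,0],[0,0,0]],[[-0.07,0.21,0],[0,0,0]],[[-0.11,0.31,0],[0,0,0]],[[-0.14,0.4,0],[0,0,0]],[[-0.16,0.45,0],[0,0,0]],[[-0.16,0.45,0],[0,0,0]],[[-0.16,0.45,0],[0,0,0]],[[-0.16,0.45,0],[0,0,0]],[[-0.16,0.45,0],[0,0,0]]])

```text
time: 26.15
tool_pos: [0.4968, -0.3313, 0.1371]
tcp_rot: [-3.134, -0.201, 0.0]
wrist_force: [0.3, -0.6, -1.0]
width: 0.419
grip_force: 30.8
```

Run:
```python
from disc import *
plan((.4965,-.3335,.0085))
for n in("wrist","scene"):
    im,K,T=cam(n)
    cs,_=cv2.findContours(mask(im,20,33,130),0,1)
    for c in cs:
        if cv2.contourArea(c)>400:
            P=np.array([onz(K,T,p[0],.003)[:2] for p in c]);ctr,r=cv2.minEnclosingCircle(P.astype(np.float32));print(n,cv2.boundingRect(c),ctr,r)
    cv2.imwrite(f'pics/{n}6.png',im[:,:,::-1])
```

```text
t 26.15 tcp [ 0.4968 -0.3313  0.1371] yaw 7.35 q [-0.6301  0.1943  1.8698  0.0005  1.0782  0.8121] w 0.419 g 30.8
[ 0.4965 -0.3335  0.0085] -> [-0.002  0.009  0.514]
wrist (364, 262, 154, 42) (0.436618447303772, -0.4671993851661682) 0.06745963543653488
wrist (51, 255, 114, 28) (0.4145011007785797, -0.19087667763233185) 0.04689064621925354
wrist (0, 249, 92, 102) (0.3712318539619446, -0.12460499256849289) 0.05266673490405083
wrist (349, 245, 156, 27) (0.45463091135025024, -0.4521333575248718) 0.0655401200056076
wrist (152, 238, 72, 33) (0.44083788990974426, -0.2554127275943756) 0.029441092163324356
wrist (392, 230, 132, 27) (0.47458186745643616, -0.47268012166023254) 0.054769039154052734
wrist (0, 220, 157, 45) (0.4310538172721863, -0.1671571284532547) 0.06370346993207932
wrist (0, 185, 92, 18) (0.46920979022979736, -0.14232228696346283) 0.03582458943128586
wrist (0, 20, 549, 217) (0.5429530739784241, -0.32092565298080444) 0.20994630455970764
wrist (363, 0, 197, 48) (0.632040798664093, -0.4342486262321472) 0.06983047723770142
wrist (31, 0, 524, 71) (0.6103590726852417, -0.3228764533996582) 0.1836080402135849
scene (181, 132, 33, 26) (0.4936128556728363, -0.3327617943286896) 0.048666153103113174
```

View pics/wrist6.png

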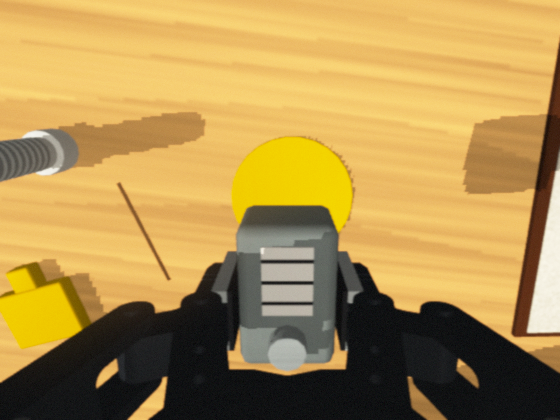

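The plate is at about (293,195), top edge 136, left and right edges 232 and 354, partly behind the held counter.

Run:
```python
from disc import *
im,K,T=cam("wrist")
for p in[(293,195),(232,195),(354,195),(293,136.5)]:print(onz(K,T,p,.003))
plan((.4965,-.3335,.0085))
```

```text
[ 0.4962 -0.3352  0.003 ]
[ 0.4901 -0.2877  0.003 ]
[ 0.5024 -0.3826  0.003 ]
[ 0.541  -0.3292  0.003 ]
t 26.3 tcp [ 0.497  -0.3316  0.1373] yaw 7.37 q [-0.6302  0.1943  1.8694  0.0002  1.078   0.8119] w 0.412 g 30.8
[ 0.4965 -0.3335  0.0085] -> [-0.003  0.007  0.515]
```

Request:
play_rows(rows=[[[-0.007,0.009,0.05],[0,0,0]],[[-0.007,0.009,0.13],[0,0,0]],[[-0.007,0.009,0.22],[0,0,0]],[[-0.007,0.009,0.31],[0,0,0]],[[-0.007,0.009,0.39],[0,0,0]],[[-0.007,0.009,0.45],[0,0,0]],[[-0.007,0.009,0.485],[0,0,0]],[[-0.007,0.009,0.5],[0,0,0]],[[-0.007,0.009,0.51],[0,0,0]],[[-0.007,0.009,0.515],[0,0,0]],[[-0.007,0.009,0.515],[0,0,0]],[[-0.007,0.009,0.515],[0,0,0]],[[-0.007,0.009,0.515],[0,0,0]]])

```text
time: 27.38
tool_pos: [0.4959, -0.3356, 0.0096]
tcp_rot: [3.134, 0.2, 0.002]
wrist_force: [-0.1, -0.3, -0.4]
width: 0.415
grip_force: 30.8
```

Request:
play_rows(rows=[[[0,0,0],[0,0,0]],[[0,0,0],[0,0,0]],[[0,0,0],[0,0,0]],[[0,0,0],[0,0,0]],[[0,0,0],[0,0,0]],[[0,0,0],[0,0,0]],[[0,0,0],[0,0,0]],[[0,0,0],[0,0,0]],[[0,0,-0.04],[0,0,0]],[[0,0,-0.12],[0,0,0]],[[0,0,-0.24],[0,0,0]],[[0,0,-0.37],[0,0,0]],[[0,0,-0.5],[0,0,0]],[[0,0,-0.63],[0,0,0]],[[0,0,-0.76],[0,0,0]],[[0,0,-0.84],[0,0,0]],[[0,0,-0.84],[0,0,0]],[[0,0,-0.84],[0,0,0]]], claw=1)

```text
time: 28.88
tool_pos: [0.4962, -0.3359, 0.2214]
tcp_rot: [3.132, 0.2, 0.006]
wrist_force: [0.4, -0.1, 0.2]
width: 0.996
grip_force: 0.0
```

Run:
```python
from disc import *
plan((.4398,.3378,.21),yaw=6)
im,K,T=cam("wrist");cv2.imwrite('pics/w7.png',im[:,:,::-1]);np.savez("w7.npz",im=im,K=K,T=T)
```

```text
t 28.88 tcp [ 0.4962 -0.3359  0.2214] yaw 7.3 q [-0.6366  0.1251  1.7867 -0.      1.225   0.8069] w 0.996 g 0.0
[0.4398 0.3378 0.21  ] -> [ 0.118 -2.702  0.037]
turn z 0.0288 M [ 0.0039 -0.0029 -1.    ]
```

View pics/w7.png

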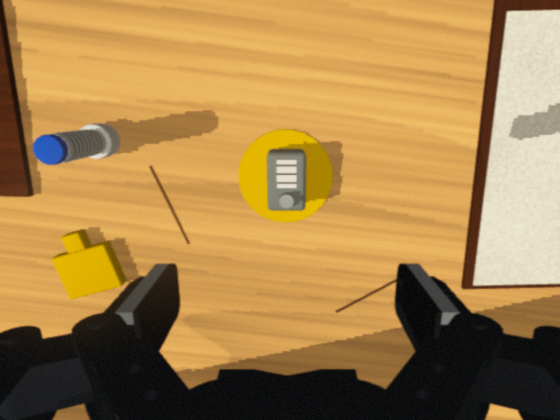

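The counter stands released and centred on the plate: plate centre (286,175), counter (287,180) including parallax. Now back to the can.

Request:
play_rows(rows=[[[0.01,-0.05,0],[0,0,0]],[[0.03,-0.15,0],[0,0,0]],[[0.05,-0.29,0],[0,0,0]],[[0.07,-0.43,0],[0,0,0]],[[0.1,-0.57,0],[0,0,0]],[[0.12,-0.71,0],[0,0,0]],[[0.14,-0.85,0],[0,0,0]],[[0.17,-0.99,0],[0,0,0]]])

```text
time: 29.6
tool_pos: [0.5037, -0.0816, 0.2163]
tcp_rot: [-3.134, -0.199, 0.007]
wrist_force: [1.0, 0.5, -0.9]
width: 0.997
grip_force: 0.0
```

Request:
play_rows(rows=[[[0.02,-0.14,0],[0,0,0]],[[0.05,-0.28,0],[0,0,0]],[[0.07,-0.42,0],[0,0,0]],[[0.1,-0.56,0],[0,0,0]],[[0.12,-0.7,0],[0,0,0]],[[0.14,-0.84,0],[0,0,0]],[[0.16,-0.98,0],[0,0,0]]])

```text
time: 30.18
tool_pos: [0.5122, 0.1659, 0.2163]
tcp_rot: [3.135, 0.2, -0.007]
wrist_force: [0.5, -0.3, -0.3]
width: 0.997
grip_force: 0.0
```

Request:
play_rows(rows=[[[0.02,-0.13,0],[0,0,0]],[[0.05,-0.26,0],[0,0,0]],[[0.08,-0.38,0],[0,0,0]],[[0.1,-0.48,0],[0,0,0]],[[0.11,-0.56,0],[0,0,0]],[[0.11,-0.6,0],[0,0,0]],[[0.11,-0.6,0],[0,0,0]],[[0.11,-0.6,0],[0,0,0]],[[0.11,-0.6,0],[0,0,0]]])

```text
time: 30.93
tool_pos: [0.5221, 0.315, 0.2177]
tcp_rot: [3.134, 0.199, -0.002]
wrist_force: [-0.4, 0.1, -0.8]
width: 0.998
grip_force: 0.0
```

Run:
```python
from disc import *
plan((.525,.333,.21),(.525,.333,.0703),yaw=7.3)
im,K,T=cam("wrist");cv2.imwrite('pics/w8.png',im[:,:,::-1]);np.savez("w8.npz",im=im,K=K,T=T)
```

```text
t 30.93 tcp [0.5221 0.315  0.2177] yaw 7.27 q [ 0.5023  0.1519  1.7634 -0.0006  1.2283  1.9463] w 0.998 g 0.0
[0.525 0.333 0.21 ] -> [ 0.021 -0.07   0.031]
[0.525  0.333  0.0703] -> [ 0.022 -0.071  0.589]
turn z -0.0006 M [-0.0014 -0.0014 -1.    ]
```

View pics/w8.png

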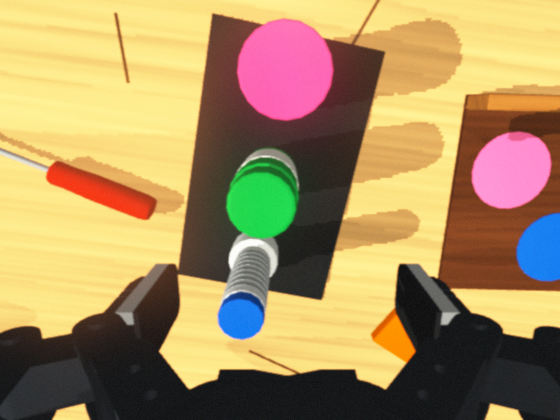

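All three stand on the mat: tub lid (285,69), can cap (262,203) and torch cap (241,315).

Run:
```python
from disc import *
d=np.load("w8.npz");K,T=d["K"],d["T"]
for n,p,z in[("tub",(285,69.5),.113),("can",(262.5,203),.128),("torch",(241,315),.133)]:print(n,onz(K,T,p,z))
```

```text
tub [0.6096 0.3283 0.113 ]
can [0.524  0.3325 0.128 ]
torch [0.4417 0.3385 0.133 ]
```

Everything is consistent with where it was released. Descending on the can.

Request:
play_rows(rows=[[[0.01,-0.035,0.03],[0,0,0]],[[0.02,-0.07,0.1],[0,0,0]],[[0.02,-0.07,0.2],[0,0,0]],[[0.02,-0.07,0.3],[0,0,0]],[[0.02,-0.07,0.4],[0,0,0]],[[0.02,-0.07,0.49],[0,0,0]],[[0.02,-0.07,0.55],[0,0,0]],[[0.02,-0.07,0.58],[0,0,0]],[[0.02,-0.07,0.58],[0,0,0]],[[0.02,-0.07,0.58],[0,0,0]],[[0.02,-0.07,0.58],[0,0,0]]])

```text
time: 31.9
tool_pos: [0.5267, 0.3346, 0.075]
tcp_rot: [-3.134, -0.199, -0.004]
wrist_force: [-0.3, 0.6, 1.1]
width: 1.0
grip_force: 0.0
```

Request:
play_rows(rows=[[[0,0,0],[0,0,0]],[[0,0,0],[0,0,0]],[[0,0,0],[0,0,0]],[[0,0,0],[0,0,0]],[[0,0,0],[0,0,0]],[[0,0,0],[0,0,0]],[[0,0,0],[0,0,0]],[[0,0,0],[0,0,0]],[[0,0,0],[0,0,0]],[[0,0,0],[0,0,0]],[[0,0,0],[0,0,0]]], claw=-1, newtons=30)

```text
time: 32.82
tool_pos: [0.5264, 0.3343, 0.0749]
tcp_rot: [-3.135, -0.2, -0.003]
wrist_force: [0.7, -2.6, 5.4]
width: 0.601
grip_force: 30.9
```

```bash
python3 -c "
from go import *
plan((.566,-.0142,.08))"
```

```text
t 32.82 tcp [0.5264 0.3343 0.0749] yaw 7.3 q [ 0.5261  0.3049  1.8589 -0.0005  0.9758  1.9698] w 0.601 g 30.9
[ 0.566  -0.0142  0.08  ] -> [-0.02   1.403 -0.021]
```

Request:
play_rows(rows=[[[0,0,-0.04],[0,0,0]],[[0,0,-0.1],[0,0,0]],[[0,0,-0.18],[0,0,0]],[[0,0.01,-0.25],[0,0,0]],[[0,0.04,-0.3],[0,0,0]],[[0,0.1,-0.32],[0,0,0]],[[0,0.19,-0.32],[0,0,0]],[[0,0.29,-0.32],[0,0,0]],[[0,0.4,-0.32],[0,0,0]],[[-0.01,0.51,-0.32],[0,0,0]],[[-0.01,0.62,-0.32],[0,0,0]],[[-0.01,0.73,-0.32],[0,0,0]],[[-0.01,0.84,-0.32],[0,0,0]],[[-0.01,0.95,-0.32],[0,0,0]],[[-0.01,1.0,-0.32],[0,0,0]]])

```text
time: 34.07
tool_pos: [0.5537, 0.0817, 0.1525]
tcp_rot: [3.134, 0.196, -0.003]
wrist_force: [0.2, -0.3, -3.0]
width: 0.604
grip_force: 32.0
```

Request:
play_rows(rows=[[[0,0.08,0],[0,0,0]],[[0,0.18,0],[0,0,0]],[[0,0.27,0],[0,0,0]],[[0,0.35,0],[0,0,0]],[[0,0.39,0],[0,0,0]],[[0,0.4,0.02],[0,0,0]],[[0,0.4,0.08],[0,0,0]],[[0,0.4,0.15],[0,0,0]],[[0,0.4,0.2],[0,0,0]],[[0,0.4,0.23],[0,0,0]],[[0,0.4,0.25],[0,0,0]],[[0,0.4,0.25],[0,0,0]],[[0,0.4,0.25],[0,0,0]],[[0,0.4,0.25],[0,0,0]]])

```text
time: 35.23
tool_pos: [0.5683, -0.0131, 0.0919]
tcp_rot: [3.135, 0.2, 0.002]
wrist_force: [-0.3, 0.0, -1.9]
width: 0.597
grip_force: 32.2
```

```bash
python3 -c "
from go import *
plan((.568,-.0142,.0823))"
```

```text
t 35.23 tcp [ 0.5683 -0.0131  0.0919] yaw 7.31 q [-0.067   0.1902  1.968   0.0001  0.9818  1.3761] w 0.597 g 32.2
[ 0.568  -0.0142  0.0823] -> [-0.002  0.004  0.038]
```

Request:
play_rows(rows=[[[0,0.004,0.015],[0,0,0]],[[0,0.004,0.028],[0,0,0]],[[0,0.004,0.035],[0,0,0]],[[0,0.004,0.039],[0,0,0]],[[0,0.004,0.039],[0,0,0]],[[0,0.004,0.039],[0,0,0]],[[0,0.004,0.039],[0,0,0]]])

```text
time: 35.82
tool_pos: [0.568, -0.0144, 0.0819]
tcp_rot: [3.135, 0.2, 0.001]
wrist_force: [-1.5, 0.1, 4.3]
width: 0.598
grip_force: 32.4
```

Request:
play_rows(rows=[[[0,0,0],[0,0,0]],[[0,0,0],[0,0,0]],[[0,0,0],[0,0,0]],[[0,0,0],[0,0,0]],[[0,0,0],[0,0,0]],[[0,0,0],[0,0,0]],[[0,0,0],[0,0,0]],[[0,0,-0.04],[0,0,0]],[[0,0,-0.11],[0,0,0]],[[0,0,-0.21],[0,0,0]],[[0,0,-0.32],[0,0,0]],[[0,-0.03,-0.43],[0,0,0]],[[-0.02,-0.1,-0.53],[0,0,0]],[[-0.05,-0.21,-0.57],[0,0,0]],[[-0.08,-0.34,-0.57],[0,0,0]],[[-0.11,-0.48,-0.57],[0,0,0]],[[-0.14,-0.62,-0.57],[0,0,0]],[[-0.17,-0.76,-0.57],[0,0,0]],[[-0.2,-0.9,-0.57],[0,0,0]],[[-0.22,-1.0,-0.57],[0,0,0]]], claw=1)

```text
time: 37.48
tool_pos: [0.4801, 0.2291, 0.2249]
tcp_rot: [-3.134, -0.201, -0.001]
wrist_force: [-0.0, 0.3, 0.5]
width: 1.001
grip_force: 0.0
```

Request:
play_rows(rows=[[[-0.02,-0.1,0],[0,0,0]],[[-0.05,-0.22,0],[0,0,0]],[[-0.07,-0.32,0],[0,0,0]],[[-0.09,-0.4,0],[0,0,0]],[[-0.1,-0.45,0],[0,0,0]],[[-0.1,-0.45,0],[0,0,0]],[[-0.1,-0.45,0],[0,0,0]],[[-0.1,-0.45,0],[0,0,0]]])

```text
time: 38.15
tool_pos: [0.4425, 0.3342, 0.224]
tcp_rot: [3.135, 0.199, 0.0]
wrist_force: [0.6, 0.1, 0.6]
width: 0.999
grip_force: 0.0
```

```bash
python3 -c "
from go import *
im,K,T=cam('wrist')
for s,c in blobs(mask(im,100,128,130),300)[0]:print(s,onz(K,T,c,.133))
plan((.4412,.338,.0851),yaw=7.3)"
```

```text
[ 256  188   50   49 1830] [0.4394 0.3388 0.133 ]
t 38.2 tcp [0.4426 0.3341 0.2239] yaw 7.24 q [ 0.6019  0.0416  1.8722 -0.0006  1.2279  2.0465] w 1.002 g 0.0
[0.4412 0.338  0.0851] -> [-0.004 -0.017  0.555]
turn z -0.0013 M [ 0.0002 -0.0005 -1.    ]
```

Request:
play_rows(rows=[[[-0.01,-0.018,0.04],[0,0,0]],[[-0.01,-0.018,0.12],[0,0,0]],[[-0.01,-0.018,0.22],[0,0,0]],[[-0.01,-0.018,0.32],[0,0,0]],[[-0.01,-0.018,0.41],[0,0,0]],[[-0.01,-0.018,0.49],[0,0,0]],[[-0.01,-0.018,0.54],[0,0,0]],[[-0.01,-0.018,0.555],[0,0,0]],[[-0.01,-0.018,0.555],[0,0,0]],[[-0.01,-0.018,0.555],[0,0,0]]])

```text
time: 39.03
tool_pos: [0.4398, 0.3394, 0.0857]
tcp_rot: [-3.135, -0.199, -0.001]
wrist_force: [-1.1, 0.3, 0.3]
width: 1.001
grip_force: 0.0
```

Request:
play_rows(rows=[[[0,0,0],[0,0,0]],[[0,0,0],[0,0,0]],[[0,0,0],[0,0,0]],[[0,0,0],[0,0,0]],[[0,0,0],[0,0,0]],[[0,0,0],[0,0,0]],[[0,0,0],[0,0,0]],[[0,0,0],[0,0,0]],[[0,0,0],[0,0,0]],[[0,0,0],[0,0,0]],[[0,0,0],[0,0,0]],[[0,0,0],[0,0,0]]], claw=-1, newtons=30)

```text
time: 40.03
tool_pos: [0.4398, 0.3394, 0.0859]
tcp_rot: [-3.135, -0.2, -0.002]
wrist_force: [-0.5, -2.0, 6.3]
width: 0.392
grip_force: 29.9
```

```bash
python3 -c "
from go import *
plan((.483,.0322,.0926))"
```

```text
t 40.03 tcp [0.4398 0.3394 0.0859] yaw 7.3 q [ 0.6126  0.1749  1.9992 -0.0004  0.9663  2.0563] w 0.392 g 29.9
[0.483  0.0322 0.0926] -> [ 0.016  1.241 -0.027]
```

Request:
play_rows(rows=[[[0,0,-0.04],[0,0,0]],[[0,0,-0.1],[0,0,0]],[[0,0.01,-0.17],[0,0,0]],[[0,0.04,-0.22],[0,0,0]],[[0,0.1,-0.25],[0,0,0]],[[0,0.19,-0.25],[0,0,0]],[[0.01,0.29,-0.25],[0,0,0]],[[0.01,0.4,-0.25],[0,0,0]],[[0.01,0.51,-0.25],[0,0,0]],[[0.01,0.62,-0.25],[0,0,0]],[[0.015,0.73,-0.25],[0,0,0]],[[0.015,0.84,-0.25],[0,0,0]],[[0.015,0.93,-0.25],[0,0,0]],[[0.015,1.0,-0.25],[0,0,0]]])

```text
time: 41.2
tool_pos: [0.4736, 0.0888, 0.1471]
tcp_rot: [3.135, 0.198, -0.002]
wrist_force: [0.5, 0.1, -2.0]
width: 0.391
grip_force: 30.1
```

Request:
play_rows(rows=[[[0,0.07,0],[0,0,0]],[[0,0.14,0],[0,0,0]],[[0,0.2,0],[0,0,0]],[[0,0.235,0],[0,0,0]],[[0,0.24,0.02],[0,0,0]],[[0,0.24,0.08],[0,0,0]],[[0,0.24,0.14],[0,0,0]],[[0,0.24,0.18],[0,0,0]],[[0,0.24,0.2],[0,0,0]],[[0,0.24,0.2],[0,0,0]],[[0,0.24,0.2],[0,0,0]],[[0,0.24,0.2],[0,0,0]]])

```text
time: 42.2
tool_pos: [0.4829, 0.0324, 0.0982]
tcp_rot: [3.135, 0.2, 0.002]
wrist_force: [0.1, -0.6, -1.9]
width: 0.39
grip_force: 30.2
```

```bash
python3 -c "
from go import *
plan((.483,.0322,.0932))"
```

```text
t 42.2 tcp [0.4829 0.0324 0.0982] yaw 7.32 q [0.0156 0.0278 2.1362 0.0001 0.9764 1.4587] w 0.39 g 30.2
[0.483  0.0322 0.0932] -> [0.    0.001 0.02 ]
```

Request:
play_rows(rows=[[[0,0,0.01],[0,0,0]],[[0,0,0.017],[0,0,0]],[[0,0,0.021],[0,0,0]],[[0,0,0.021],[0,0,0]],[[0,0,0.021],[0,0,0]],[[0,0,0.021],[0,0,0]]])

```text
time: 42.7
tool_pos: [0.4828, 0.0322, 0.0929]
tcp_rot: [3.135, 0.2, 0.002]
wrist_force: [0.2, 0.0, 2.7]
width: 0.392
grip_force: 30.3
```

Request:
play_rows(rows=[[[0,0,0],[0,0,0]],[[0,0,0],[0,0,0]],[[0,0,0],[0,0,0]],[[0,0,0],[0,0,0]],[[0,0,0],[0,0,0]],[[0,0,0],[0,0,0]],[[0,0,0],[0,0,0]],[[0,0,0],[0,0,0]],[[0,0,-0.04],[0,0,0]],[[0,0,-0.11],[0,0,0]],[[0,0,-0.21],[0,0,0]],[[0,0,-0.32],[0,0,0]],[[0.02,-0.03,-0.43],[0,0,0]],[[0.06,-0.1,-0.5],[0,0,0]],[[0.12,-0.2,-0.52],[0,0,0]],[[0.19,-0.32,-0.52],[0,0,0]],[[0.26,-0.44,-0.52],[0,0,0]],[[0.33,-0.56,-0.52],[0,0,0]],[[0.4,-0.68,-0.52],[0,0,0]],[[0.47,-0.8,-0.52],[0,0,0]]], claw=1)

```text
time: 44.37
tool_pos: [0.5739, 0.2472, 0.2232]
tcp_rot: [-3.135, -0.2, -0.001]
wrist_force: [0.7, 0.6, 0.9]
width: 0.999
grip_force: 0.0
```

Request:
play_rows(rows=[[[0.06,-0.1,0],[0,0,0]],[[0.12,-0.2,0],[0,0,0]],[[0.16,-0.27,0],[0,0,0]],[[0.18,-0.31,0],[0,0,0]],[[0.18,-0.31,0],[0,0,0]],[[0.18,-0.31,0],[0,0,0]],[[0.18,-0.31,0],[0,0,0]],[[0.18,-0.31,0],[0,0,0]]])

```text
time: 45.03
tool_pos: [0.6079, 0.3267, 0.2226]
tcp_rot: [3.135, 0.198, -0.0]
wrist_force: [-0.0, 1.1, -0.4]
width: 0.997
grip_force: 0.0
```

```bash
python3 -c "
from go import *
im,K,T=cam('wrist')
for s,c in blobs(mask(im,155,178,90),300)[0]:print(s,c,onz(K,T,(s[0]+s[2]/2,s[1]+s[3]-s[2]/2),.113))
plan((.6105,.328,.083),yaw=7.3)"
```

```text
[ 242  152   90   90 6129] [286.2852 197.1588] [0.6111 0.3281 0.113 ]
[ 459  217   75   68 3940] [495.6003 250.5124] [0.5922 0.1685 0.113 ]
t 45.08 tcp [0.6079 0.3267 0.2226] yaw 7.22 q [ 0.4572  0.2975  1.5778 -0.0002  1.2666  1.902 ] w 0.999 g 0.0
[0.6105 0.328  0.083 ] -> [ 0.011 -0.004  0.558]
turn z -0.0017 M [-0.0001 -0.0003 -1.    ]
```

Request:
play_rows(rows=[[[0.012,-0.004,0.04],[0,0,0]],[[0.012,-0.004,0.12],[0,0,0]],[[0.012,-0.004,0.22],[0,0,0]],[[0.012,-0.004,0.32],[0,0,0]],[[0.012,-0.004,0.41],[0,0,0]],[[0.012,-0.004,0.49],[0,0,0]],[[0.012,-0.004,0.54],[0,0,0]],[[0.012,-0.004,0.558],[0,0,0]],[[0.012,-0.004,0.558],[0,0,0]],[[0.012,-0.004,0.558],[0,0,0]],[[0.012,-0.004,0.558],[0,0,0]]])

```text
time: 46.0
tool_pos: [0.6124, 0.33, 0.0847]
tcp_rot: [-3.134, -0.2, -0.005]
wrist_force: [-0.2, -0.2, 1.4]
width: 1.0
grip_force: 0.0
```

Request:
play_rows(rows=[[[0,0,0],[0,0,0]],[[0,0,0],[0,0,0]],[[0,0,0],[0,0,0]],[[0,0,0],[0,0,0]],[[0,0,0],[0,0,0]],[[0,0,0],[0,0,0]],[[0,0,0],[0,0,0]],[[0,0,0],[0,0,0]],[[0,0,0],[0,0,0]],[[0,0,0],[0,0,0]]], claw=-1, newtons=30)

```text
time: 46.83
tool_pos: [0.6122, 0.3298, 0.0846]
tcp_rot: [-3.134, -0.2, -0.004]
wrist_force: [-0.6, -0.7, 6.0]
width: 0.719
grip_force: 32.5
```

```bash
python3 -c "
from go import *
plan((.555,.0993,.0926))"
```

```text
t 46.83 tcp [0.6122 0.3298 0.0846] yaw 7.29 q [ 0.4584  0.4151  1.6869 -0.0003  1.0369  1.9021] w 0.719 g 32.5
[0.555  0.0993 0.0926] -> [-0.344  0.885 -0.033]
```

Request:
play_rows(rows=[[[0,0,-0.04],[0,0,0]],[[0,0,-0.1],[0,0,0]],[[0,0.01,-0.18],[0,0,0]],[[-0.01,0.04,-0.25],[0,0,0]],[[-0.04,0.1,-0.28],[0,0,0]],[[-0.07,0.19,-0.28],[0,0,0]],[[-0.11,0.29,-0.28],[0,0,0]],[[-0.15,0.39,-0.28],[0,0,0]],[[-0.19,0.5,-0.28],[0,0,0]],[[-0.23,0.6,-0.28],[0,0,0]],[[-0.27,0.7,-0.28],[0,0,0]],[[-0.31,0.79,-0.28],[0,0,0]],[[-0.33,0.86,-0.28],[0,0,0]],[[-0.34,0.885,-0.25],[0,0,0]],[[-0.34,0.885,-0.18],[0,0,0]],[[-0.34,0.885,-0.11],[0,0,0]],[[-0.34,0.885,-0.06],[0,0,0]],[[-0.34,0.885,-0.05],[0,0,0]],[[-0.34,0.885,-0.05],[0,0,0]],[[-0.34,0.885,-0.05],[0,0,0]]])

```text
time: 48.5
tool_pos: [0.5552, 0.0996, 0.0956]
tcp_rot: [-3.135, -0.201, -0.0]
wrist_force: [0.8, -1.0, -1.8]
width: 0.714
grip_force: 33.3
```

Request:
play_rows(rows=[[[0,0,0],[0,0,0]],[[0,0,0],[0,0,0]]])

```text
time: 48.67
tool_pos: [0.5558, 0.0996, 0.0965]
tcp_rot: [-3.135, -0.2, -0.003]
wrist_force: [-0.2, 0.0, -1.9]
width: 0.713
grip_force: 33.3
```

```bash
python3 -c "
from go import *
plan((.556,.0993,.092))"
```

```text
t 48.67 tcp [0.5558 0.0996 0.0965] yaw 7.31 q [0.1331 0.1779 1.9731 0.0001 0.9885 1.5763] w 0.713 g 33.3
[0.556  0.0993 0.092 ] -> [0.001 0.001 0.018]
```

Request:
play_rows(rows=[[[0,0,0.01],[0,0,0]],[[0,0,0.016],[0,0,0]],[[0,0,0.019],[0,0,0]],[[0,0,0.019],[0,0,0]],[[0,0,0.019],[0,0,0]],[[0,0,0.019],[0,0,0]]])

```text
time: 49.17
tool_pos: [0.5557, 0.0993, 0.0916]
tcp_rot: [-3.135, -0.2, -0.003]
wrist_force: [-1.1, 0.9, 5.0]
width: 0.716
grip_force: 33.7
```

Request:
play_rows(rows=[[[0,0,0],[0,0,0]],[[0,0,0],[0,0,0]],[[0,0,0],[0,0,0]],[[0,0,0],[0,0,0]],[[0,0,0],[0,0,0]],[[0,0,0],[0,0,0]],[[0,0,0],[0,0,0]],[[0,0,-0.04],[0,0,0]],[[0,0,-0.11],[0,0,0]],[[0,0,-0.21],[0,0,0]],[[0,0,-0.32],[0,0,0]],[[0,0.03,-0.43],[0,0,0]],[[-0.03,0.09,-0.54],[0,0,0]],[[-0.06,0.15,-0.65],[0,0,0]],[[-0.09,0.21,-0.75],[0,0,0]],[[-0.1,0.25,-0.84],[0,0,0]],[[-0.1,0.25,-0.84],[0,0,0]],[[-0.1,0.25,-0.84],[0,0,0]],[[-0.1,0.25,-0.84],[0,0,0]]], claw=1)

```text
time: 50.75
tool_pos: [0.5376, 0.0342, 0.3002]
tcp_rot: [-3.135, -0.199, 0.0]
wrist_force: [0.2, 0.3, -0.8]
width: 1.005
grip_force: 0.0
```

Run:
```python
from disc import *
plan()
im,K,T=cam("wrist")
s,_,_=cam("scene")
np.savez("w9.npz",im=im,K=K,T=T)
a=im[:,:,::-1][40:310,60:560];b=cv2.resize(s[100:300,170:370,::-1],(300,300))
cv2.imwrite('pics/f.png',np.hstack([a,np.pad(b,((0,0),(0,0),(0,0)))[:270]]))
```

```text
t 50.75 tcp [0.5376 0.0342 0.3002] yaw 7.28 q [ 0.0171 -0.0313  1.8053  0.0004  1.3679  1.4608] w 1.005 g 0.0
```

View pics/f.png

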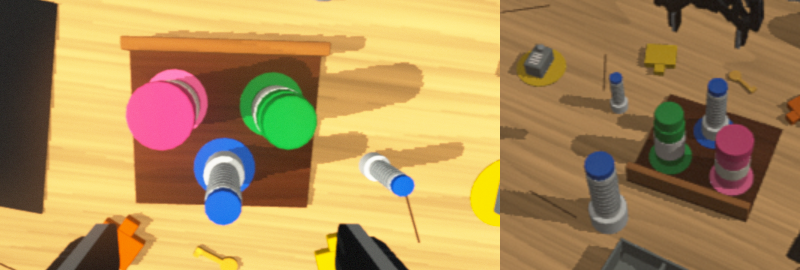

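Left panel: all stand upright on their discs, with tub lid (220,155), can cap (348,160) and torch cap (283,247) in full wrist pixels. Right panel: the counter sits on the yellow plate. A quick numeric check follows.

Run:
```python
from disc import *
d=np.load("w9.npz");im,K,T=d["im"],d["K"],d["T"]
for n,a,z,w,ref in [("tub",(155,178,90),.12,None,(.555,.0993)),("can",(45,80,90),.135,None,(.566,-.0138)),("torch",(100,128,130),.14,None,(.483,.0322))]:
    bl=sorted(blobs(mask(im,*a),300)[0],key=lambda b:-b[0][4])
    for s,c in bl[:3]:print(n,s)
for n,p,z,r in[("tub",(220,155),.12,(.555,.0993)),("can",(348,160),.135,(.566,-.0138)),("torch",(283,247),.14,(.483,.0322))]:
    q=onz(K,T,p,z)[:2];print(n,q,"off mm",np.linalg.norm(q-r)*1000)
d=np.load("w7.npz");im,K,T=d["im"],d["K"],d["T"]
print("plate",onz(K,T,(286,175.5),.003),"counter front/rear top edges",onz(K,T,(287,211),.04),onz(K,T,(287,149),.04))
```

```text
tub [ 186  109   82   82 4788]
can [ 300  112   77   78 4022]
torch [ 254  178   61   53 1217]
torch [ 265  228   36   37 1016]
torch [451 215  23  21 375]
tub [0.5538 0.0974] off mm 2.2579495190858445
can [ 0.5656 -0.0133] off mm 0.5993521878766959
torch [0.4821 0.0319] off mm 0.9605742493696284
plate [ 0.4953 -0.3347  0.003 ] counter front/rear top edges [ 0.469  -0.3389  0.04  ] [ 0.5258 -0.3317  0.04  ]
```

All offsets are within about 2.5 mm, so I'm handing in.

```bash
python3 -c "
from workcell import bot
print(bot.finish_job())"
```

```text
the job is handed in; nothing more can be done
None
```

I handed the job in at about 51 s: the counter is on the yellow plate, and the tub, can and torch are back upright on their own discs, all released and within about 3 mm of centre by my camera measurements. The hand-in returned no verdict.

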